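Load and start the planchet counter

ROBOT

A 6-joint arm with a two-finger parallel gripper is mounted at the origin on a cart in front of the work surface, level with it; the furniture and walls round the work are solid. World frame = base frame: x ahead of the robot, y to its left, z up, the work surface at z = 0. Lengths are in mm, angles in rad, forces in N, time in s.
With the tool pointing down it reaches from about 350 to 875 mm from the base axis. Payload 4.2 kg.
Tool frame: the origin (TCP) lies at the very end of the fingers, on their centre line; the grasp point (between the pads) lies 19 mm behind it (arm.pinch_z is the distance from the TCP to the grasp point, in mm); x points along the fingers, y is the direction in which the jaws open and shut, and the axes are right-handed (so a half turn about x gives the same grasp; the last joint's range is limited). The gripper opens to 85 mm and grips with 20 to 120 N. Pads are 22 mm wide; open, the fingers measure 114 mm over their backs; the gripper's body (76 mm by 85 mm) begins 54 mm behind the grasp point. The pads swing forward as they close: fully open they stand 13 mm farther back than shut.
Start: joints at [-0.863, 0.385, 0.008, 0, -1.194, -0.259], TCP at [271.19, -563.077, 206.912] pointing down, gripper open.
Joint ranges: [-3.14, 3.14], [-1.21, 2.06], [-1.07, 1.41], [-3.16, 2.05], [-2.99, -0.16], [-3.1, 3.1]. Speed limits (rad/s): [2.79, 2.79, 3.14, 3.14, 3.14, 3.14].

INTERFACE

Orientations are given as a unit quaternion [x, y, z, w].
In Python, from bench import arm gives the robot as it stands.
- The arm moves only by the tool drive_tool, never from a script. Its argument "motion" is a list of rows, each a list of 4 numbers: the shift along the tool's x, y, z in mm, then the turn about the tool's x in degrees. In form: [[dx, dy, dz, spin], ...]. A call has 1 to 10 rows; each row shifts and turns the commanded pose from where the row before left it, along the tool's axes as they then stand; what a row does not reach is not made up. A row lasts 1/12 s, in which the tool goes at most 41.7 mm and 7.16 degrees, less where a joint would pass 70% of its speed; a pose out of reach is approached as far as the arm can. A call with a gripper value outside its range is refused whole. "grip" is the finger opening in mm, from 0 to 85.4, set as the call begins (left out, the last holds). The fingers move at their own pace and stop on an object; the grip force is fixed at half the most. Time passes only in rows, so rows that do not move let the fingers close. It gives the time, the measured TCP pose, the force and the opening at its end, in the units of the state.
- arm.read_state(): the state, without advancing time (a new reading comes with each control period).
- arm.get_image(name): name is "scene" or "top" or "wrist"; returns the picture (480x640x3 uint8, red, green, blue); there is no depth.
- arm.calibration(name): a dict with "K" (3x3 intrinsics, pixels), "eye" and "attitude" of the camera in the world; the wrist camera has in their place "T_tool_cam" (4x4, takes a point from camera to tool coordinates, whose origin is the TCP and whose axes are the tool frame's). Camera axes: x right, y up, looking along -z (the intrinsics and any distortion apply to the point x, -y, -z); pixel columns grow to the right and rows downward; lengths in mm; the calibration is good to about 2 mm. A picture is of the moment at which its call begins: read the wrist's pose just before it. calibration takes no time and is no camera call.
- arm.job_done(): hands the job in, once; it reports no verdict.
The state is a dict: "clock": time; "joints": joint angles; "joint_vel": joint speeds; "joint_efforts": joint torques, N m; "position": TCP position; "ee_rot": TCP orientation; "contact_force": force on the tool from outside, world axes, zero at the start; "wrist_torque": the same for the moment, N m; "gripper_width": finger opening in mm.
Only numpy, scipy, OpenCV 4.12 (cv2) and the standard library are available. Lean on these libraries where they do the work, as an engineer would, in place of code of your own. Each camera call takes 0.05 s, during which the arm holds its last target. There are 200 camera calls.

TASK

A flat steel sample disc lies loose on the open tray of the bench-top radiation counter, short of its round recess. Only by pushing, without picking it up, nudge the disc across the tray until it drops over the rim and lies flat in the recess; then push the tray fully home, and then press the black start key on top of the counter. Leave everything else on the bench where it is.

Things in the scene. Friction and masses are not known exactly. Their poses are not given: they have to be found in the camera images.
- counter: Fixed flat bench-top radiation counter, white and grey box 170 x 160 mm, lid at 86 mm, with a round aluminium detector cover (86 mm wide, up to 112 mm with its connector) in the middle of the lid. Origin: centre of its underside, on the bench. Its +x axis is the way the tray slides in; the tray comes out of the front face, 85 mm from the origin along -x; z up. Turned at random, front roughly to the robot's left.
- disc: The loose steel sample disc, 48 mm in diameter, 8 mm thick, 40 to 85 g, lying flat on the tray, 36 to 62 mm from the recess centre, on its lip side. Origin: centre of its underside, z up when flat.
- recess (a point): Centre of the mouth of the round recess in the tray, level with the tray's flat top face, 50 mm above the bench; moves with the tray, axes as the counter's. Recess 52 mm in diameter, 8 mm deep, rim chamfered 1 mm, so a seated disc is flush. The tray top is 118 mm wide (y) and bare, runs from 80 mm on the lip side of this point into the counter's slot; the slot clears the tray top by only 4 mm, so a disc that is not seated jams there.
- lip_front (a point): Middle of the flat front face of the tray's grey pull lip (74 mm wide, 22 mm tall, centre 32 mm above the bench, its top 44 mm); push here along the counter's +x. It stands 113 mm from the recess centre along -x and moves with the tray.
- sample_tray (a joint): Slide of the tray in m: 0 pulled out (starts at 0 to 0.008), 0.125 fully home at its stop. It needs about 3 N to move (more if fast) and stays where it is left.
- start_key_top (a point): Centre of the top of the round black start key (22 mm wide) in a grey collar on the counter's lid, at its front corner, 107 mm above the bench; pressed straight down.
- start_key (a joint): Travel of the start key in m: 0 up, 0.005 fully down (about 4 N); springs back.
- vial_1: Bystander: white-capped glass vial, 41 x 75 mm, standing beside the tray. Origin: centre of its base.
- vial_2: Bystander: same kind of vial, beside the tray. Origin: centre of its base.
- vial_3: Bystander: same kind of vial, farther left. Origin: centre of its base.
- forceps: Bystander: steel forceps lying flat on the robot side of the counter, 156 x 23 x 9 mm. Origin: centre of the underside, long axis y.
- tape_roll_2: Bystander: yellow roll of tape lying flat, 49 x 12 mm. Origin: centre of its underside.
- lead_pot_1: Bystander: dark grey lead pot, 45 x 100 mm, standing. Origin: centre of its base.
- petri_1: Bystander: shallow clear glass dish, 62 x 12 mm, on the bench. Origin: centre of its base.
Things that resemble listed ones, but are neither listed nor needed, are in the scene too. Of the things like the disc, leave any that is blue or turquoise; of the rest the larger one is meant.

How it is judged:
By the outcome, as a careful person would: the job done as asked, in the order asked, and still so for the second after the job is handed in, with the robot touching nothing.
It also fails if it takes over 54 s, if anything falls off the work surface, if the arm or the gripper's body presses on something with over 40 N, if the wrist force passes 120 N, or if a joint passes its speed limit or range.

## Working session

There is one attempt and no reset: what is moved stays moved. The work goes in short steps, Python scripts to look and compute and a tool call to move; the robot and the scene stay as the last step left them, time stands still between calls to the robot, and variables do not carry over. Pictures are saved under pics/ and viewed, about 8 in all and at most 12, crops included, and the job is handed in when it is done.

Besides the shell and the picture viewer there is one more tool, called after "Emit:" by a JSON object that holds its "method" and its "body". drive_tool: Moves the arm, as the interface text tells. Its arguments: {"type":"object","properties":{"motion":{"type":"array"},"grip":{"type":"number"}},"required":["motion"]}

```bash
mkdir -p pics
cat > h.py <<'E'
import numpy as np,cv2
from scipy.spatial.transform import Rotation as R
from bench import arm
def cal(n):
    c=arm.calibration(n);K=np.array(c['K'])
    if 'eye' in c:
        a=np.array(c['attitude']);M=R.from_quat(a).as_matrix() if a.size==4 else a[:3,:3]
        return K,M,np.array(c['eye']),c
    s=arm.read_state();Rt=R.from_quat(s['ee_rot']).as_matrix();T=np.array(c['T_tool_cam'])
    return K,Rt@T[:3,:3],Rt@T[:3,3]+np.array(s['position']),c
def ray(cl,u,v,z):
    K,M,e,c=cl
    D=np.array(c.get('distortion',c.get('dist',np.zeros(5))),float).ravel()
    p=cv2.undistortPoints(np.array([[[u,v]]],float),K,D)[0,0]
    d=M@np.array([p[0],-p[1],-1]);return e+d*(z-e[2])/d[2]
def proj(cl,P):
    K,M,e,c=cl;q=M.T@(np.array(P)-e);q=K@np.array([q[0],-q[1],-q[2]]);return q[:2]/q[2]
def snap(n,f):
    cl=cal(n);im=arm.get_image(n)[:,:,::-1].copy();cv2.imwrite('pics/'+f,im);return cl,im
E
python3 - <<'E'
from h import *
for n in('top','scene'):
    cl,im=snap(n,n+'1.png');print({k:np.round(v,3).tolist() if not isinstance(v,str) else v for k,v in cl[3].items()})
print(arm.calibration('wrist'));print(arm.read_state())
E
```

```text
{'K': [[447.796, 0.0, 322.851], [0.0, 447.796, 239.04], [0.0, 0.0, 1.0]], 'eye': [366.66, -15.351, 937.583], 'attitude': [0.052, -0.063, -0.7, 0.71]}
{'K': [[439.972, 0.0, 322.169], [0.0, 439.972, 235.497], [0.0, 0.0, 1.0]], 'eye': [14.628, 553.51, 734.047], 'attitude': [-0.151, 0.383, 0.852, -0.322]}
{'K': array([[408.42212171,   0.        , 318.63416311],
       [  0.        , 408.42212171, 237.23597233],
       [  0.        ,   0.        ,   1.        ]]), 'T_tool_cam': array([[ 7.13529762e-04,  3.03638518e-01, -9.52787039e-01,
        -1.66655894e+02],
       [ 9.99999727e-01, -3.98569992e-04,  6.21868624e-04,
        -3.00186626e-03],
       [-1.90929055e-04, -9.52787223e-01, -3.03638720e-01,
        -7.77825198e+01],
       [ 0.00000000e+00,  0.00000000e+00,  0.00000000e+00,
         1.00000000e+00]])}
{'clock': 0.1, 'joints': array([-8.63413539e-01,  3.85530034e-01,  6.76041291e-03, -4.57166261e-04,
       -1.19401902e+00, -2.58581560e-01]), 'joint_vel': array([ 1.02982298e-03, -8.50322051e-04,  2.19837546e-03, -3.32880510e-04,
        3.44808258e-04, -4.25888324e-05]), 'joint_efforts': array([-6.91944442e-04, -3.93319273e+01,  1.88929367e+01,  4.19794410e+00,
       -2.56631349e-03, -4.12396304e-07]), 'position': array([ 270.93541989, -562.58135069,  205.89652111]), 'ee_rot': array([-0.15659505,  0.68958495,  0.15798223,  0.68919678]), 'contact_force': array([-0.01966635,  0.06770092, -0.32864217]), 'wrist_torque': array([-0.04207817, -0.01153888,  0.0213461 ]), 'gripper_width': 85.11832026988911}
```

View pics/top1.png

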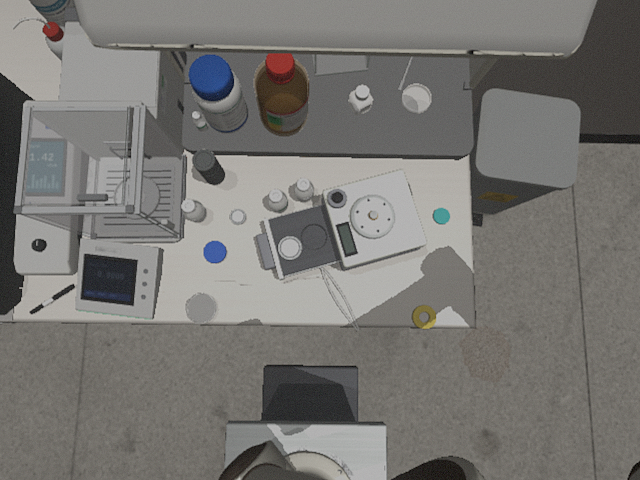

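View pics/scene1.png

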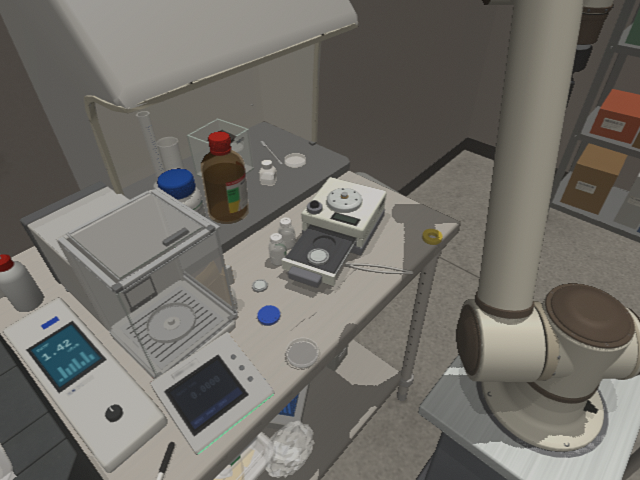

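The top view shows the tray in dark grey. The disc is at (289,248), the recess at (314,236), the counter at (373,218) and the start key at (337,199). Next I'll measure these in both views.

Run:
```python
from h import *
out=[]
for n,(x0,y0,x1,y1) in {'top':(245,160,435,290),'scene':(260,170,400,300)}.items():
    cl=cal(n);im=cv2.imread(f'pics/{n}1.png')
    for nm,p,z in {'top':[('disc',(289.5,247.5),58),('rec',(314,236.5),50),('key',(337,198.5),107),('det',(373,216),100)],'scene':[('disc',(318.5,256),58),('key',(315,206),107)]}[n]:
        print(n,nm,ray(cl,*p,z).round(1))
    c=cv2.resize(im[y0:y1,x0:x1],None,fx=4 if n=='top' else 4,fy=4,interpolation=cv2.INTER_CUBIC);cv2.imwrite(f'pics/{n}c.png',c)
    out.append(c)
cl=cal('top');im=cv2.imread('pics/top1.png')
hsv=cv2.cvtColor(im,cv2.COLOR_BGR2HSV);g=hsv[:,:,2]
print(g[240,255:335].tolist())
m=((g<110)).astype(np.uint8);m[:,:262]=0;m[:,345:]=0;m[:200]=0;m[285:]=0
cs,_=cv2.findContours(m,0,2);c=max(cs,key=cv2.contourArea);r=cv2.minAreaRect(c);b=cv2.boxPoints(r);print(r,[ray(cl,*p,50).round(1).tolist() for p in b])
m2=(g>150).astype(np.uint8);m2[:,:275]=0;m2[:,303:]=0;m2[:235]=0;m2[262:]=0
cs,_=cv2.findContours(m2,0,2);c=max(cs,key=cv2.contourArea);e=cv2.fitEllipse(c);print(e,ray(cl,*e[0],58))
```

```text
top disc [493.3  38.8  58. ]
top rec [517.5  -9.4  50. ]
top key [582.1 -52.5 107. ]
top det [ 550.7 -122.   100. ]
scene disc [492.  41.  58.]
scene key [576.1 -41.3 107. ]
[122, 104, 106, 122, 132, 130, 128, 126, 127, 131, 133, 132, 110, 80, 165, 186, 182, 189, 141, 84, 83, 87, 85, 88, 74, 125, 166, 161, 139, 137, 150, 178, 186, 184, 182, 180, 183, 183, 180, 156, 133, 136, 163, 160, 116, 89, 75, 80, 82, 87, 86, 85, 84, 84, 86, 86, 85, 86, 85, 88, 90, 88, 87, 91, 83, 86, 84, 82, 89, 89, 76, 72, 85, 86, 91, 72, 62, 67, 63, 65]
((305.3210754394531, 243.10601806640625), (73.65364837646484, 60.47299575805664), 73.39302062988281) [[557.1, 88.7, 50.0], [595.0, -28.0, 50.0], [451.5, -71.7, 50.0], [415.6, 42.4, 50.0]]
((289.3802490234375, 247.33145141601562), (20.490156173706055, 21.327226638793945), 89.20093536376953) [493.63697111  38.99954872  58.        ]
```

View pics/topc.png

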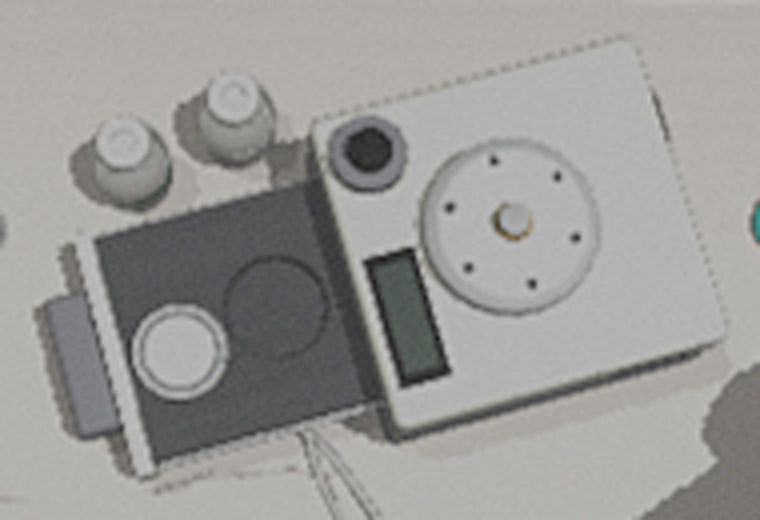

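The crop shows the recess at (275,307), the disc at (181,351) and the key at (370,148). The lid corners are (313,122), (400,425), (722,342) and (635,38). I'll use those corners for the counter's axes.

Run:
```python
from h import *
cl=cal('top');o=lambda x,y:(245+x/4-.375,160+y/4-.375)
C=np.array([ray(cl,*o(*p),86) for p in[(313,122),(400,425),(722,342),(635,38)]])
for i in range(4):
    d=C[(i+1)%4]-C[i];print(np.linalg.norm(d).round(1),np.degrees(np.arctan2(d[1],d[0])).round(2))
ctr=C.mean(0);print('ctr',ctr.round(1))
rec=ray(cl,*o(275,307),50);disc=ray(cl,*o(181,351),58);key=ray(cl,*o(370,148),107)
d=(C[2]-C[1]+C[3]-C[0])[:2];e=(C[0]-C[1]+C[3]-C[2])[:2];d/=np.linalg.norm(d);e/=np.linalg.norm(e)
d=d+np.array([e[1],-e[0]]);d/=np.linalg.norm(d);e=np.array([-d[1],d[0]])
print('axisx',d,'yaw',np.degrees(np.arctan2(d[1],d[0])),'rec',rec,'disc',disc,'key',key)
v=lambda p:((p-ctr)[:2]@d,(p-ctr)[:2]@e)
print('local rec',v(rec),'disc',v(disc),'key',v(key))
sc=cal('scene')
for p in(rec,disc,key):print(proj(sc,p))
s=arm.read_state();print(R.from_quat(s['ee_rot']).as_matrix().round(3))
```

```text
154.8 -163.67
161.0 -74.69
157.0 14.64
165.6 106.05
ctr [ 551.8 -125.9   86. ]
axisx [ 0.26858037 -0.96325728] yaw -74.42019185805447 rec [517.78389238  -8.12090356  50.        ] disc [493.56493561  38.01766921  58.        ] key [585.82743781 -52.66442668 107.        ]
local rec (np.float64(-122.57204086109648), np.float64(-1.1437418391034413)) disc (np.float64(-173.52009329435626), np.float64(-12.080913194766048)) key (np.float64(-61.39000730000129), np.float64(52.43618254164585))
[324.48933797 242.25221065]
[318.87071135 254.96161615]
[315.1897007  202.12589022]
[[-0.001 -0.434  0.901]
 [ 0.002  0.901  0.434]
 [-1.     0.002 -0.   ]]
```

View pics/scenec.png

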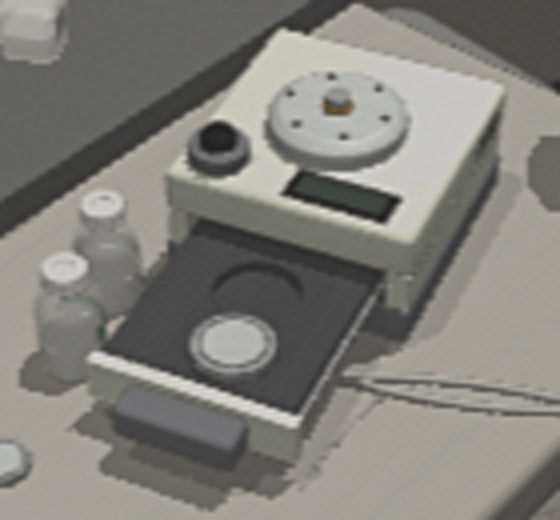

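Emit:
{"method": "drive_tool", "body": {"motion": [[0, 24, 23, 0], [0, 24, 23, 0], [0, 24, 23, 0], [0, 24, 23, 0], [0, 24, 23, 0], [0, 24, 23, 0], [0, 24, 23, 0], [0, 24, 23, 0], [0, 24, 23, 0], [0, 24, 23, 0]], "grip": 30}}

```text
clock: 0.93
position: [374.1, -245.4, 206.7]
ee_rot: [-0.157, 0.69, 0.157, 0.689]
contact_force: [0.3, -0.8, -0.8]
gripper_width: 30.0
```

Emit:
{"method": "drive_tool", "body": {"motion": [[0, 25, 23, 0], [0, 25, 23, 0], [0, 25, 23, 0], [0, 25, 23, 0], [0, 25, 23, 0], [0, 25, 23, 0], [0, 25, 23, 0], [0, 25, 23, 0], [0, 25, 23, 0], [0, 25, 23, 0]]}}

```text
clock: 1.77
position: [472.8, 79.7, 206.7]
ee_rot: [-0.157, 0.69, 0.157, 0.689]
contact_force: [0.2, 0.6, 0.1]
gripper_width: 29.7
```

Emit:
{"method": "drive_tool", "body": {"motion": [[4, 0, 0, 7], [4, 0, 0, 7], [4, 0, 0, 7], [4, 0, 0, 7], [4, 0, 0, 7], [4, 0, 0, 7], [4, 0, 0, 7], [4, 0, 0, 7], [4, 0, 0, 7], [4, 0, 0, 7]]}}

```text
clock: 2.6
position: [472.7, 77.9, 166.4]
ee_rot: [0.268, 0.654, -0.269, 0.654]
contact_force: [1.1, 0.8, 0.7]
gripper_width: 29.9
```

Emit:
{"method": "drive_tool", "body": {"motion": [[0, 0, 0, 6], [0, 0, 0, 6], [0, 0, 0, 6], [0, 0, 0, 0], [0, 0, 0, 0]]}}

```text
clock: 3.02
position: [477.9, 67.6, 166.2]
ee_rot: [0.365, 0.613, -0.358, 0.602]
contact_force: [-0.1, 0.9, 0.3]
gripper_width: 30.0
```

Run:
```python
from h import *
cl,im=snap('wrist','w1.png');s=arm.read_state();print(s['position'],s['joints'],R.from_quat(s['ee_rot']).as_matrix().round(3))
for p in([517.8,-8,50],[493.6,38,58],[585.8,-52.7,107]):print(proj(cl,p))
```

```text
[477.76175342  67.85480814 166.26855322] [ 0.46534449  0.18248319 -0.37967505 -0.02206386 -1.00910114 -3.09650973] [[-0.009  0.878  0.478]
 [ 0.017  0.478 -0.878]
 [-1.     0.    -0.019]]
[317.24815692 329.51118498]
[318.14664181 270.97107166]
[372.17423886 462.80567811]
```

View pics/w1.png

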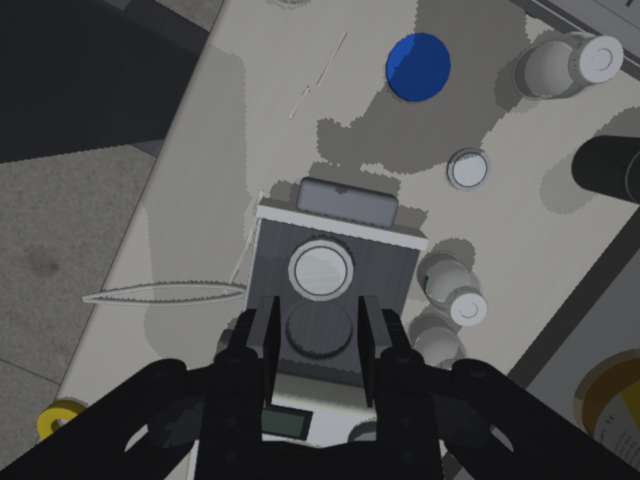

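The wrist view confirms the disc at (321,270) and the recess at (319,330), matching the projections within about 1 mm. Joint 6 is at its limit, so I'll use the half-turn equivalent.

Emit:
{"method": "drive_tool", "body": {"motion": [[0, 0, 0, -7.16], [0, 0, 0, -7.16], [0, 0, 0, -7.16], [0, 0, 0, -7.16], [0, 0, 0, -7.16], [0, 0, 0, -7.16], [0, 0, 0, -7.16], [0, 0, 0, -7.16], [0, 0, 0, -7.16], [0, 0, 0, -7.16]]}}

```text
clock: 3.9
position: [477.6, 68.3, 166.5]
ee_rot: [-0.059, 0.706, 0.071, 0.702]
contact_force: [-0.2, -0.6, 0.3]
gripper_width: 30.0
```

Emit:
{"method": "drive_tool", "body": {"motion": [[0, 0, 0, -7.16], [0, 0, 0, -7.16], [0, 0, 0, -7.16], [0, 0, 0, -7.16], [0, 0, 0, -7.16], [0, 0, 0, -7.16], [0, 0, 0, -7.16], [0, 0, 0, -7.16], [0, 0, 0, -7.16], [0, 0, 0, -7.16]]}}

```text
clock: 4.73
position: [477.6, 68.3, 166.5]
ee_rot: [-0.458, 0.531, 0.471, 0.535]
contact_force: [-0.4, -0.6, 0.7]
gripper_width: 30.0
```

Emit:
{"method": "drive_tool", "body": {"motion": [[0, 0, 0, -7.16], [0, 0, 0, -7.16], [0, 0, 0, -7.16], [0, 0, 0, -7.16], [0, 0, 0, -7.16], [0, 0, 0, 0], [0, 0, 0, 0]]}}

```text
clock: 5.32
position: [477.7, 68.2, 166.5]
ee_rot: [-0.599, 0.364, 0.61, 0.371]
contact_force: [-0.4, -0.4, 0.4]
gripper_width: 30.3
```

```bash
cat > go.py <<'E'
from h import *
import sys
# tool-frame shift to a world target
s=arm.read_state();M=R.from_quat(s['ee_rot']).as_matrix();p=np.array(s['position'])
print(s['clock'],p.round(1),'zyaw',np.degrees(np.arctan2(M[1,2],M[0,2])).round(2),'tilt',M[2].round(3),'j6',s['joints'][5].round(2),'F',s['contact_force'].round(1))
if len(sys.argv)>3: print('shift',(M.T@(np.array(sys.argv[1:4],float)-p)).round(1))
E
python3 go.py 470.3 82.2 80
```

```text
5.3167 [477.7  68.2 166.5] zyaw 117.44 tilt [-1.    -0.     0.019] j6 0.02 F [-0.4 -0.4  0.4]
shift [86.8  0.2 14.2]
```

Emit:
{"method": "drive_tool", "body": {"motion": [[0, 0, 7, 0], [0, 0, 7, 0], [14, 0, 0, 0], [14, 0, 0, 0], [14, 0, 0, 0], [14, 0, 0, 0], [14, 0, 0, 0], [14, 0, 0, 0]]}}

```text
clock: 5.98
position: [470.5, 82.5, 82.4]
ee_rot: [-0.599, 0.363, 0.61, 0.37]
contact_force: [-0.1, 0.6, 0.3]
gripper_width: 29.9
```

Emit:
{"method": "drive_tool", "body": {"motion": [[8, 0, 0, 0], [8, 0, 0, 0], [4, 0, 0, 0], [4, 0, 0, 0], [0, 0, 0, 0]]}}

```text
clock: 6.4
position: [470.5, 82.3, 58.5]
ee_rot: [-0.599, 0.363, 0.61, 0.37]
contact_force: [-0.4, 1.0, 0.2]
gripper_width: 30.1
```

```bash
python3 go.py 517.8 -8 53
python3 - <<'E'
from h import *
cl,im=snap('wrist','w2.png');cl2,t=snap('top','t2.png');cl3,s=snap('scene','s2.png')
cv2.imwrite('pics/c2.png',np.hstack([cv2.resize(im,(480,360)),cv2.resize(s[220:300,270:350],(320,360),interpolation=cv2.INTER_CUBIC)]))
print(proj(cl,[493.6,38,58]),proj(cl,[517.8,-8,50]))
E
```

```text
6.4 [470.5  82.3  58.5] zyaw 117.57 tilt [-1.    -0.     0.019] j6 0.0 F [-0.4  1.   0.2]
shift [   3.6   -0.2 -102. ]
[318.55390236 178.81178274] [318.15115433  41.30321143]
```

View pics/c2.png

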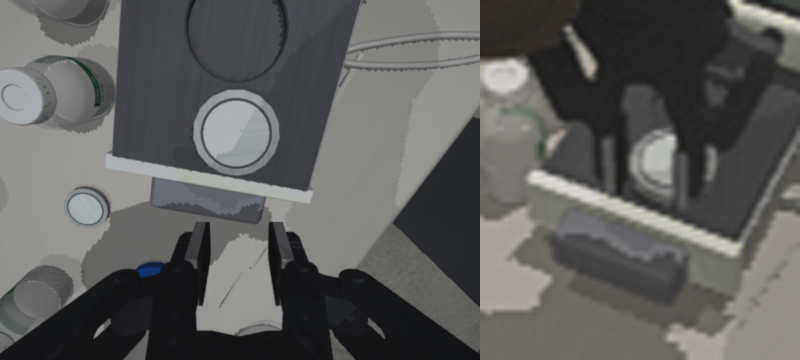

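The wrist view puts both disc and recess about 3.5 px left of the prediction, or 1.4 mm along tool −y. I'll shift sideways, move forward over the tray edge, then feel down for the tray.

Emit:
{"method": "drive_tool", "body": {"motion": [[0, -1.3, -5, 0], [0, 0, -5, 0], [0, 0, -5, 0], [2, 0, 0, 0], [2, 0, 0, 0], [1, 0, 0, 0], [0, 0, 0, 0]]}}

```text
clock: 7.13
position: [478.3, 69.5, 53.2]
ee_rot: [-0.599, 0.363, 0.61, 0.37]
contact_force: [-0.1, 0.7, 0.6]
gripper_width: 29.9
```

Emit:
{"method": "drive_tool", "body": {"motion": [[1, 0, 0, 0], [0.5, 0, 0, 0], [0, 0, 0, 0]]}}

```text
clock: 7.38
position: [478.5, 69.7, 51.9]
ee_rot: [-0.599, 0.363, 0.61, 0.37]
contact_force: [0.4, 0.1, 0.3]
gripper_width: 30.1
```

Emit:
{"method": "drive_tool", "body": {"motion": [[0.5, 0, 0, 0], [0.5, 0, 0, 0], [0, 0, 0, 0]]}}

```text
clock: 7.63
position: [478.6, 69.7, 51.0]
ee_rot: [-0.599, 0.363, 0.61, 0.37]
contact_force: [0.4, 0.1, 0.8]
gripper_width: 29.8
```

Emit:
{"method": "drive_tool", "body": {"motion": [[0.5, 0, 0, 0], [0.5, 0, 0, 0], [0, 0, 0, 0]]}}

```text
clock: 7.88
position: [478.6, 69.7, 50.0]
ee_rot: [-0.599, 0.363, 0.61, 0.37]
contact_force: [0.4, 0.1, -0.4]
gripper_width: 29.7
```

Emit:
{"method": "drive_tool", "body": {"motion": [[0.5, 0, 0, 0], [0.5, 0, 0, 0], [0, 0, 0, 0]]}}

```text
clock: 8.13
position: [478.5, 69.7, 48.9]
ee_rot: [-0.599, 0.363, 0.61, 0.37]
contact_force: [-0.0, -0.4, 0.2]
gripper_width: 29.4
```

Emit:
{"method": "drive_tool", "body": {"motion": [[0.5, 0, 0, 0], [0.5, 0, 0, 0], [0, 0, 0, 0]]}}

```text
clock: 8.38
position: [478.5, 69.7, 47.9]
ee_rot: [-0.599, 0.363, 0.61, 0.37]
contact_force: [0.6, -0.2, 1.4]
gripper_width: 29.8
```

Emit:
{"method": "drive_tool", "body": {"motion": [[0.5, 0, 0, 0], [0.5, 0, 0, 0], [0, 0, 0, 0]]}}

```text
clock: 8.63
position: [478.5, 69.7, 46.9]
ee_rot: [-0.599, 0.363, 0.61, 0.37]
contact_force: [-0.1, -0.2, 0.2]
gripper_width: 29.6
```

```bash
python3 go.py 517.8 -8 53
python3 - <<'E'
from h import *
cl,im=snap('wrist','w3.png');cl3,s=snap('scene','s3.png')
cv2.imwrite('pics/c3.png',np.hstack([cv2.resize(im,(480,360)),cv2.resize(s[220:300,270:350],(320,360),interpolation=cv2.INTER_CUBIC)]))
E
```

```text
8.6333 [478.5  69.7  46.9] zyaw 117.58 tilt [-1.    -0.     0.019] j6 0.04 F [-0.1 -0.2  0.2]
shift [ -7.7   1.2 -86.9]
```

View pics/c3.png

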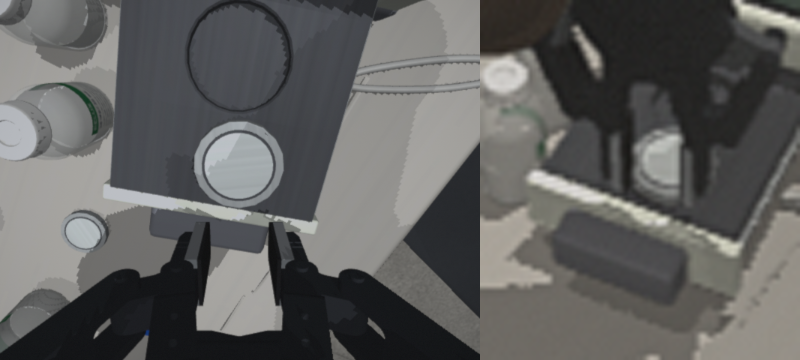

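The fingertips, at about (205,223) and (270,223), are still just in front of the white tray edge, over the lip. I'll work out where they are before going further.

Run:
```python
from h import *
cl=cal('wrist');s=arm.read_state();M=R.from_quat(s['ee_rot']).as_matrix();p=np.array(s['position'])
t=lambda w:(M.T@(w-p)).round(1)
for z in(47,50,53):
    print(z,[t(ray(cl,u*4/3,v*4/3,z)).tolist() for u,v in((192,222),(210,222),(268,222),(284,222))])
print('strip front/back at 50',[t(ray(cl,u*4/3,v*4/3,50)).tolist() for u,v in((205,211),(270,223),(205,200),(270,213))])
print('disc',t(ray(cl,238.5*4/3,164*4/3,58)),'rec',t(ray(cl,239*4/3,55*4/3,50)))
```

```text
47 [[0.1, -28.1, 2.9], [0.1, -17.3, 2.9], [0.1, 17.4, 2.9], [0.1, 27.0, 2.9]]
50 [[-2.9, -27.6, 1.5], [-2.9, -17.0, 1.5], [-2.9, 17.1, 1.5], [-2.9, 26.5, 1.5]]
53 [[-5.9, -27.1, 0.0], [-5.9, -16.7, 0.0], [-6.0, 16.8, -0.0], [-6.0, 26.0, -0.0]]
strip front/back at 50 [[-3.0, -19.7, -5.6], [-2.9, 18.3, 2.1], [-3.2, -19.5, -12.5], [-3.0, 18.1, -4.3]]
disc [-11.6  -0.2 -36.1] rec [ -4.6   0.  -89.8]
```

Run:
```python
from h import *
s=arm.read_state();M=R.from_quat(s['ee_rot']).as_matrix();p=np.array(s['position']);t=lambda w:(M.T@(w-p)).round(1)
sc=cal('scene');im=cv2.imread('pics/s3.png');w=cv2.imread('pics/w3.png')
a=cv2.resize(im[235:285,285:345],(600,500),interpolation=cv2.INTER_CUBIC)
b=cv2.resize(w[270:420,220:420],(800,600),interpolation=cv2.INTER_CUBIC)[:500]
b=cv2.resize(b,(600,375))
cl=cal('wrist')
for nm,c in(('w',cl),('s',sc)):
  for x in(-3,-8):
    for z in(-11,0,11):print(nm,x,z,[proj(c,p+M@np.array([x,y,z])).round(0).tolist() for y in(-29,-15,15,29)])
cv2.imwrite('pics/c4.png',np.vstack([a[100:320],b])[:600])
```

```text
w -3 -11 [[251.0, 270.0], [284.0, 270.0], [353.0, 270.0], [386.0, 270.0]]
w -3 0 [[253.0, 293.0], [284.0, 293.0], [353.0, 293.0], [385.0, 293.0]]
w -3 11 [[254.0, 315.0], [285.0, 315.0], [352.0, 315.0], [383.0, 315.0]]
w -8 -11 [[250.0, 274.0], [283.0, 274.0], [354.0, 274.0], [388.0, 274.0]]
w -8 0 [[251.0, 298.0], [284.0, 298.0], [354.0, 298.0], [386.0, 298.0]]
w -8 11 [[252.0, 321.0], [284.0, 321.0], [353.0, 321.0], [385.0, 321.0]]
s -3 -11 [[303.0, 263.0], [309.0, 264.0], [322.0, 266.0], [328.0, 267.0]]
s -3 0 [[301.0, 266.0], [308.0, 267.0], [321.0, 270.0], [327.0, 271.0]]
s -3 11 [[300.0, 270.0], [306.0, 271.0], [320.0, 273.0], [326.0, 274.0]]
s -8 -11 [[303.0, 261.0], [309.0, 262.0], [322.0, 264.0], [328.0, 265.0]]
s -8 0 [[301.0, 265.0], [308.0, 266.0], [321.0, 268.0], [327.0, 269.0]]
s -8 11 [[300.0, 268.0], [306.0, 269.0], [320.0, 271.0], [326.0, 273.0]]
```

View pics/c4.png

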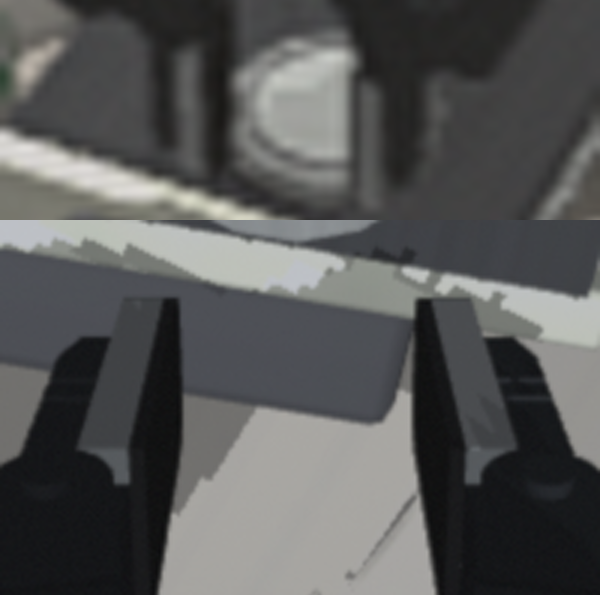

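The two views together suggest the tips sit about 10–12 mm behind the TCP at this opening, with the leading face near z −2. I'll back up, move over the tray and feel again.

Emit:
{"method": "drive_tool", "body": {"motion": [[-4, 0, 0, 0], [-4, 0, 0, 0], [0, 0, -4, 0], [0, 0, -4, 0], [2, 0, 0, 0], [2, 0, 0, 0], [1, 0, 0, 0], [0, 0, 0, 0]]}}

```text
clock: 9.4
position: [482.0, 62.4, 49.4]
ee_rot: [-0.599, 0.363, 0.611, 0.37]
contact_force: [0.6, -0.1, -0.5]
gripper_width: 30.2
```

Emit:
{"method": "drive_tool", "body": {"motion": [[1, 0, 0, 0], [1, 0, 0, 0], [0, 0, 0, 0]]}}

```text
clock: 9.65
position: [482.2, 62.7, 47.7]
ee_rot: [-0.599, 0.363, 0.61, 0.37]
contact_force: [0.1, 0.6, 0.2]
gripper_width: 30.3
```

Emit:
{"method": "drive_tool", "body": {"motion": [[0.6, 0, 0, 0], [0.6, 0, 0, 0], [0, 0, 0, 0]]}}

```text
clock: 9.9
position: [482.3, 62.7, 46.6]
ee_rot: [-0.599, 0.363, 0.61, 0.37]
contact_force: [0.8, 0.0, 0.0]
gripper_width: 30.0
```

Emit:
{"method": "drive_tool", "body": {"motion": [[1, 0, 0, 0], [1, 0, 0, 0], [0, 0, 0, 0]]}}

```text
clock: 10.15
position: [482.1, 62.7, 44.5]
ee_rot: [-0.599, 0.363, 0.61, 0.37]
contact_force: [0.0, -0.1, -0.5]
gripper_width: 29.9
```

Emit:
{"method": "drive_tool", "body": {"motion": [[0.6, 0, 0, 0], [0.6, 0, 0, 0], [0, 0, 0, 0]]}}

```text
clock: 10.4
position: [482.2, 62.7, 43.4]
ee_rot: [-0.599, 0.363, 0.61, 0.37]
contact_force: [-0.1, 0.5, -0.1]
gripper_width: 29.7
```

Emit:
{"method": "drive_tool", "body": {"motion": [[0.6, 0, 0, 0], [0.6, 0, 0, 0], [0, 0, 0, 0]]}}

```text
clock: 10.65
position: [482.2, 62.7, 42.2]
ee_rot: [-0.599, 0.363, 0.61, 0.37]
contact_force: [0.1, 0.8, -0.7]
gripper_width: 29.8
```

Run:
```python
from h import *
cl,w=snap('wrist','w5.png');sc,im=snap('scene','s5.png');tp,t=snap('top','t5.png')
a=cv2.resize(im[230:290,280:350],(420,360),interpolation=cv2.INTER_CUBIC)
d=cv2.resize(t[210:270,255:318],(378,360),interpolation=cv2.INTER_CUBIC)
b=cv2.resize(w[200:350,160:480],(798,240*798//798+0),interpolation=cv2.INTER_CUBIC) if 0 else cv2.resize(w[230:326,160:480],(798,240),interpolation=cv2.INTER_CUBIC)
cv2.imwrite('pics/c5.png',np.vstack([np.hstack([a,d]),b]))
```

```text
(no output)
```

View pics/c5.png

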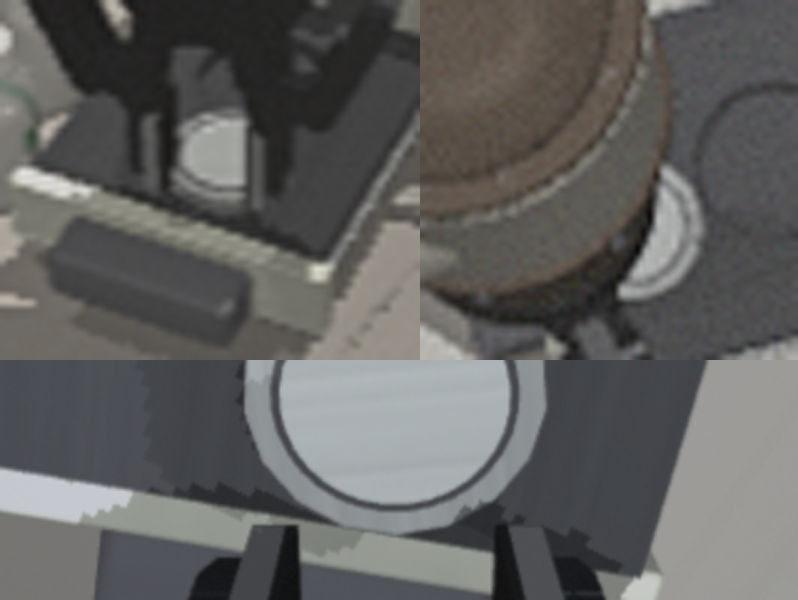

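Run:
```python
from h import *
s=arm.read_state();M=R.from_quat(s['ee_rot']).as_matrix();p=np.array(s['position']);t=lambda w:(M.T@(w-p)).round(1).tolist()
sc=cal('scene');cl=cal('wrist')
for z in(46,50,54,58):
  print(z,'scene',[t(ray(sc,*q,z)) for q in((305.8,262.5),(323,265.3))],'wrist',[t(ray(cl,*q,z)) for q in((270,296),(359,296))])
# strip front edge, disc near edge/centre from wrist at tool coords
o=lambda u,v:(160+u/2.494,230+(v-360)/2.5)
print('strip back',[t(ray(cl,*o(*q),50)) for q in((0,468),(660,575))],'disc near edge',t(ray(cl,*o(395,533),58)),'sides',t(ray(cl,*o(245,400),58)),t(ray(cl,*o(547,400),58)))
print('rec',t(np.array([517.8,-8,50])))
```

```text
46 scene [[-3.9, -24.0, -9.1], [-3.9, 15.1, -9.5]] wrist [[-3.7, -21.3, 1.1], [-3.7, 17.7, 1.1]]
50 scene [[-7.8, -22.8, -5.2], [-7.8, 16.1, -5.6]] wrist [[-7.7, -20.8, -0.8], [-7.7, 17.3, -0.9]]
54 scene [[-11.7, -21.6, -1.3], [-11.7, 17.1, -1.6]] wrist [[-11.7, -20.3, -2.8], [-11.8, 16.9, -2.8]]
58 scene [[-15.6, -20.3, 2.7], [-15.7, 18.1, 2.3]] wrist [[-15.8, -19.7, -4.8], [-15.8, 16.4, -4.8]]
strip back [[-7.9, -66.6, -11.5], [-7.6, 46.2, 8.8]] disc near edge [-15.8, -0.1, -3.3] sides [-16.2, -23.5, -26.4] [-16.2, 23.6, -26.4]
rec [-9.2, 1.3, -79.0]
```

Both rays meet with the tips about 11 mm behind the TCP, so 3 mm above the tray, with the leading face at z −2.5. That's a good pushing height after lowering 1 mm. Disc contact should come about 6 mm ahead, and the total push is about 58 mm.

Emit:
{"method": "drive_tool", "body": {"motion": [[1, 0, 0, 0], [0, 0, -3, 0], [0, 0, -3, 0], [0, 0, -3, 0], [0, 0, -3, 0], [0, 0, -3, 0], [0, 0, -3, 0], [0, 0, -3, 0], [0, 0, -3, 0], [0, 0, 0, 0]]}}

```text
clock: 11.63
position: [493.7, 41.1, 40.8]
ee_rot: [-0.599, 0.363, 0.61, 0.37]
contact_force: [0.0, 0.4, 0.3]
gripper_width: 29.8
```

```bash
cat > look.py <<'E'
from h import *
import sys
# bright disc contour and recess estimate, tool coords
cl,w=snap('wrist',sys.argv[1]);s=arm.read_state();M=R.from_quat(s['ee_rot']).as_matrix();p=np.array(s['position']);t=lambda w:(M.T@(w-p)).round(1).tolist()
print(p.round(1),s['contact_force'].round(1))
g=cv2.cvtColor(w,cv2.COLOR_BGR2GRAY);m=(g>115).astype(np.uint8);m=cv2.morphologyEx(m,cv2.MORPH_CLOSE,np.ones((9,9)))
for c in cv2.findContours(m,0,2)[0]:
    A=cv2.contourArea(c);(x,y),r=cv2.minEnclosingCircle(c)
    if 3000<A<40000 and A/(3.14*r*r)>.8: print('blob',round(x),round(y),round(r),'A',A,[t(ray(cl,x,y,z)) for z in(58,50)],'R',r*np.linalg.norm(ray(cl,x+1,y,58)-ray(cl,x,y,58)))
E
python3 look.py w6.png
```

```text
[493.5  41.2  40.8] [-0.4  0.1  0. ]
```

View pics/w6.png

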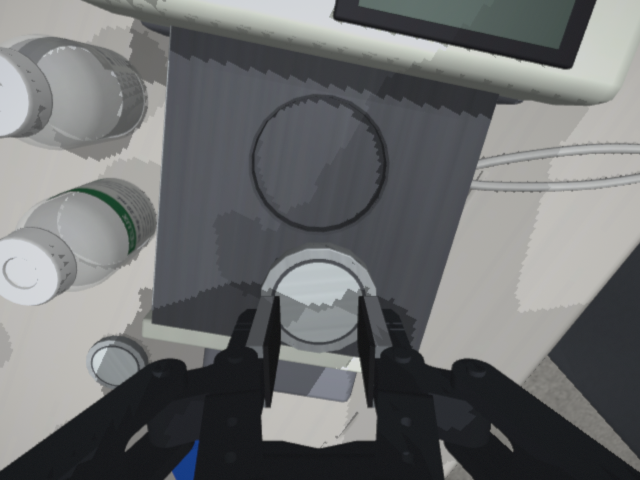

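Run:
```python
from h import *
s=arm.read_state();M=R.from_quat(s['ee_rot']).as_matrix();p=np.array(s['position']);t=lambda w:(M.T@(w-p)).round(1).tolist()
cl=cal('wrist')
for q in((319,247),(262,295),(376,295),(318,350)):
    r=ray(cl,*q,58);print('disc',q,r.round(1),t(r))
for q in((253,162),(386,162),(319,96),(319,229)):
    r=ray(cl,*q,50);print('rec',q,r.round(1),t(r))
w=cv2.imread('pics/w6.png');g=cv2.cvtColor(w,6)
for r in(290,294,297,300,310,320):print(r,g[r,255:285].tolist(),g[r,355:385].tolist())
```

```text
disc (319, 247) [505.7  17.4  58. ] [-17.7, 0.2, -26.5]
disc (262, 295) [516.5  46.2  58. ] [-17.3, -22.7, -5.9]
disc (376, 295) [475.9  25.   58. ] [-17.3, 23.1, -5.9]
disc (318, 350) [484.7  58.6  58. ] [-16.8, -0.2, 19.8]
rec (253, 162) [542.5   1.1  50. ] [-10.3, -24.9, -58.0]
rec (386, 162) [497.7 -22.2  50. ] [-10.3, 25.6, -58.0]
rec (319, 96) [531.2 -31.5  50. ] [-10.7, 0.1, -81.7]
rec (319, 229) [507.9  13.2  50. ] [-9.8, 0.2, -31.4]
290 [51, 50, 50, 49, 50, 56, 91, 106, 114, 141, 148, 157, 145, 112, 100, 100, 97, 73, 58, 57, 83, 142, 182, 191, 192, 193, 193, 193, 193, 193] [193, 192, 176, 137, 123, 106, 75, 57, 53, 59, 90, 99, 108, 146, 157, 158, 160, 161, 161, 159, 148, 99, 78, 77, 76, 75, 74, 74, 74, 74]
294 [51, 50, 50, 49, 50, 57, 91, 100, 102, 103, 102, 102, 101, 101, 99, 96, 73, 55, 52, 60, 101, 117, 120, 119, 120, 122, 127, 133, 166, 174] [123, 123, 122, 122, 122, 121, 116, 74, 54, 55, 66, 93, 99, 100, 104, 112, 149, 158, 159, 159, 153, 100, 77, 75, 75, 74, 73, 74, 74, 74]
297 [59, 53, 53, 50, 52, 61, 73, 76, 77, 83, 87, 88, 88, 88, 89, 89, 88, 79, 71, 43, 26, 25, 26,
[... 215 characters left out ...]
86, 88, 89, 88, 77, 50, 28, 24, 24, 22, 22, 48, 112, 124, 124, 125, 124] [122, 122, 117, 65, 27, 24, 26, 26, 31, 52, 83, 89, 89, 89, 90, 89, 89, 89, 89, 89, 89, 88, 87, 72, 54, 49, 48, 49, 49, 49]
310 [31, 49, 72, 76, 76, 77, 77, 77, 78, 76, 77, 77, 77, 77, 76, 71, 41, 25, 23, 23, 22, 22, 20, 20, 39, 92, 118, 123, 124, 123] [122, 120, 99, 53, 24, 22, 20, 22, 26, 25, 27, 38, 77, 88, 88, 88, 89, 89, 88, 89, 89, 88, 89, 88, 89, 87, 68, 40, 30, 28]
320 [76, 77, 76, 77, 77, 77, 76, 77, 77, 76, 77, 77, 76, 60, 35, 26, 23, 23, 21, 21, 20, 21, 21, 22, 31, 72, 114, 123, 123, 123] [144, 140, 94, 46, 23, 20, 21, 21, 22, 23, 26, 26, 25, 30, 59, 83, 89, 89, 89, 88, 89, 89, 89, 90, 88, 88, 88, 88, 87, 68]
```

The disc hasn't moved: its centre is at (495,38), and the tips passed above it, so they sit higher than I estimated (gap scale says 17–28 mm behind the TCP). I'll back out and feel down again behind the disc.

Emit:
{"method": "drive_tool", "body": {"motion": [[0, 0, 9, 0], [0, 0, 9, 0], [0, 0, 9, 0], [2, 0, 0, 0], [2, 0, 0, 0], [2, 0, 0, 0], [0, 0, 0, 0]]}}

```text
clock: 12.27
position: [480.5, 65.5, 34.9]
ee_rot: [-0.599, 0.363, 0.611, 0.37]
contact_force: [0.1, 0.3, -0.3]
gripper_width: 30.1
```

Emit:
{"method": "drive_tool", "body": {"motion": [[1, 0, 0, 0], [1, 0, 0, 0], [0, 0, 0, 0]]}}

```text
clock: 12.52
position: [480.7, 65.3, 33.1]
ee_rot: [-0.599, 0.363, 0.61, 0.37]
contact_force: [1.2, 1.0, -0.2]
gripper_width: 30.4
```

Emit:
{"method": "drive_tool", "body": {"motion": [[1, 0, 0, 0], [1, 0, 0, 0], [0, 0, 0, 0]]}}

```text
clock: 12.77
position: [480.7, 65.5, 31.2]
ee_rot: [-0.599, 0.363, 0.61, 0.37]
contact_force: [-0.5, -0.6, -0.5]
gripper_width: 29.9
```

Emit:
{"method": "drive_tool", "body": {"motion": [[1, 0, 0, 0], [1, 0, 0, 0], [0, 0, 0, 0]]}}

```text
clock: 13.02
position: [480.7, 65.6, 29.2]
ee_rot: [-0.599, 0.363, 0.61, 0.37]
contact_force: [0.4, -0.1, 0.2]
gripper_width: 30.0
```

Emit:
{"method": "drive_tool", "body": {"motion": [[1, 0, 0, 0], [1, 0, 0, 0], [0, 0, 0, 0]]}}

```text
clock: 13.27
position: [480.7, 65.7, 27.2]
ee_rot: [-0.599, 0.363, 0.61, 0.37]
contact_force: [-0.7, 0.8, 0.0]
gripper_width: 30.2
```

Emit:
{"method": "drive_tool", "body": {"motion": [[1, 0, 0, 0], [0.5, 0, 0, 0], [0, 0, 0, 0]]}}

```text
clock: 13.52
position: [480.7, 65.7, 25.8]
ee_rot: [-0.599, 0.363, 0.61, 0.37]
contact_force: [0.1, -0.3, 1.2]
gripper_width: 29.9
```

Run:
```python
from h import *
cl,w=snap('wrist','w7.png');sc,im=snap('scene','s7.png')
a=cv2.resize(im[225:285,275:365],(800,360)[:2] and (540,360),interpolation=cv2.INTER_CUBIC)
b=cv2.resize(w[170:410,200:440],(540,540))[:240]
cv2.imwrite('pics/c7.png',np.vstack([a,b]))
```

```text
(no output)
```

View pics/c7.png

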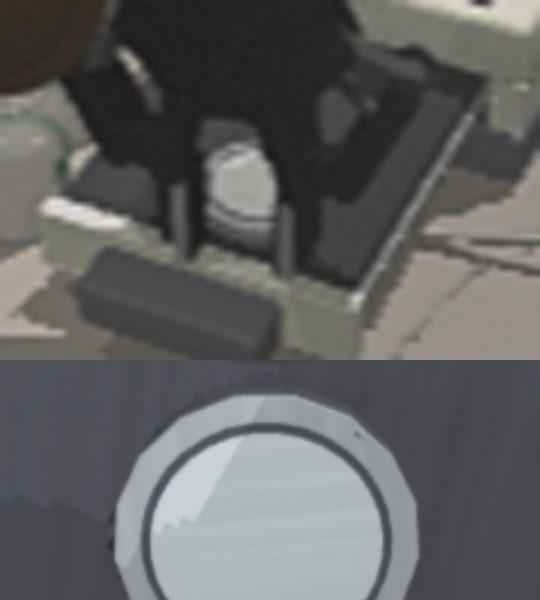

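Finger bottoms in the scene are at about (306,268) and (322,271). That fits pads 22 mm wide with tips about 27 mm behind the TCP, so now about 52 mm up. I'll check that numerically.

Run:
```python
from h import *
s=arm.read_state();M=R.from_quat(s['ee_rot']).as_matrix();p=np.array(s['position']);t=lambda w:(M.T@(w-p)).round(1).tolist()
sc=cal('scene');cl=cal('wrist')
for z in(46,48,50,52,54,56): print(z,'scene',[t(ray(sc,*q,z)) for q in((306.2,268.3),(322.5,271.3))],'wrist',t(ray(cl,276,296,z)),t(ray(cl,361,296,z)))
o=lambda u,v:(200+u/2.25,170+(v-360)/2.25)
print('disc lead',t(ray(cl,*o(266,393),58)),t(ray(cl,*o(115,535),58)),t(ray(cl,*o(418,535),58)),s['contact_force'])
```

```text
46 scene [[-20.0, -18.3, 5.0], [-20.1, 18.5, 5.5]] wrist [-20.3, -16.8, -6.9] [-20.3, 16.7, -6.9]
48 scene [[-22.0, -17.7, 6.9], [-22.0, 19.0, 7.4]] wrist [-22.3, -16.6, -7.9] [-22.3, 16.5, -7.9]
50 scene [[-24.0, -17.1, 8.8], [-24.0, 19.5, 9.3]] wrist [-24.3, -16.3, -8.9] [-24.3, 16.3, -8.9]
52 scene [[-25.9, -16.5, 10.7], [-26.0, 20.0, 11.2]] wrist [-26.3, -16.1, -9.9] [-26.3, 16.0, -9.9]
54 scene [[-27.9, -15.9, 12.6], [-27.9, 20.5, 13.1]] wrist [-28.3, -15.9, -10.9] [-28.4, 15.8, -10.9]
56 scene [[-29.9, -15.4, 14.5], [-29.9, 20.9, 15.0]] wrist [-30.4, -15.6, -11.8] [-30.4, 15.6, -11.8]
disc lead [-33.2, -0.1, -53.5] [-32.7, -23.4, -31.4] [-32.8, 23.3, -31.4] [-0.12935931  0.78976472 -0.01608681]
```

Emit:
{"method": "drive_tool", "body": {"motion": [[0.5, 0, 0, 0], [0.5, 0, 0, 0], [0, 0, 0, 0]]}}

```text
clock: 13.87
position: [480.8, 65.7, 25.3]
ee_rot: [-0.599, 0.363, 0.61, 0.37]
contact_force: [-1.4, 0.1, 3.3]
gripper_width: 30.4
```

Contact with the tray: 3.3 N upward, so the tips are about 25 mm behind the TCP. I'll raise 2 mm and push about 48 mm, then look.

Emit:
{"method": "drive_tool", "body": {"motion": [[-2, 0, 0, 0], [0, 0, -3, 0], [0, 0, -3, 0], [0, 0, -3, 0], [0, 0, -3, 0], [0, 0, -3, 0], [0, 0, -3, 0], [0, 0, -3, 0], [0, 0, -3, 0], [0, 0, 0, 0]]}}

```text
clock: 14.7
position: [492.1, 43.9, 26.4]
ee_rot: [-0.599, 0.363, 0.61, 0.37]
contact_force: [0.1, -0.6, 0.9]
gripper_width: 29.9
```

```bash
cat > disc.py <<'E'
from h import *
import sys
cl,w=snap('wrist',sys.argv[1]);s=arm.read_state();M=R.from_quat(s['ee_rot']).as_matrix();p=np.array(s['position']);t=lambda w:(M.T@(w-p)).round(1).tolist()
print(s['clock'],p.round(1),s['contact_force'].round(1))
g=cv2.cvtColor(w,6)
b=g[:,300:340].mean(1).round().astype(int);print('col',[(r,int(b[r])) for r in range(0,300,6)])
for r in(260,275,288):
    h=g[r];k=np.where(h[200:440]>100)[0]+200
    if len(k):print(r,k.min(),k.max(),[t(ray(cl,k.min(),r,z)) for z in(58,50)],[t(ray(cl,k.max(),r,z)) for z in(58,50)])
print('rec exp',t(np.array([520.0,-8.9,50])))
E
python3 disc.py w8.png
```

```text
14.75 [491.9  44.   26.3] [ 0.   0.8 -0.4]
col [(0, 212), (6, 198), (12, 180), (18, 154), (24, 114), (30, 91), (36, 84), (42, 65), (48, 60), (54, 61), (60, 61), (66, 64), (72, 79), (78, 92), (84, 73), (90, 68), (96, 89), (102, 94), (108, 94), (114, 93), (120, 93), (126, 93), (132, 93), (138, 92), (144, 92), (150, 91), (156, 91), (162, 90), (168, 86), (174, 81), (180, 76), (186, 152), (192, 179), (198, 145), (204, 171), (210, 202), (216, 198), (222, 199), (228, 198), (234, 197), (240, 200), (246, 200), (252, 198), (258, 197), (264, 198), (270, 196), (276, 195), (282, 190), (288, 196), (294, 195)]
260 253 385 [[-32.2, -23.2, -26.8], [-24.1, -24.6, -23.7]] [[-32.2, 23.3, -26.8], [-24.2, 24.7, -23.8]]
275 258 379 [[-32.1, -21.7, -21.1], [-24.0, -23.0, -17.6]] [[-32.1, 21.4, -21.1], [-24.0, 22.7, -17.7]]
288 267 370 [[-32.0, -18.7, -16.0], [-23.9, -19.8, -12.2]] [[-32.0, 18.4, -16.0], [-23.9, 19.5, -12.2]]
rec exp [-24.8, -0.4, -59.5]
```

The disc is cradled and centred, about 28.5 mm ahead of the TCP, with about 31 mm left to go.

Emit:
{"method": "drive_tool", "body": {"motion": [[0, 0, -3, 0], [0, 0, -3, 0], [0, 0, -3, 0], [0, 0, -3, 0], [0, 0, -3, 0], [0, 0, -3, 0], [0, 0, -3, 0], [0, 0, -3, 0], [0, 0, -3, 0], [0, 0, -2, 0]]}}

```text
clock: 15.58
position: [505.4, 18.3, 25.8]
ee_rot: [-0.599, 0.363, 0.61, 0.37]
contact_force: [0.3, -0.3, -0.9]
gripper_width: 29.9
```

Emit:
{"method": "drive_tool", "body": {"motion": [[0, 0, -1, 0], [0, 0, -1, 0], [0, 0, 0, 0]]}}

```text
clock: 15.83
position: [506.3, 16.8, 25.8]
ee_rot: [-0.599, 0.363, 0.61, 0.37]
contact_force: [-0.5, -0.1, -0.1]
gripper_width: 30.5
```

```bash
python3 disc.py w9.png
```

```text
15.8833 [506.2  16.8  25.8] [-0.2 -0.6  0.2]
col [(0, 213), (6, 213), (12, 214), (18, 214), (24, 214), (30, 215), (36, 215), (42, 216), (48, 216), (54, 216), (60, 217), (66, 217), (72, 217), (78, 217), (84, 218), (90, 218), (96, 213), (102, 208), (108, 207), (114, 202), (120, 195), (126, 187), (132, 209), (138, 213), (144, 192), (150, 147), (156, 74), (162, 62), (168, 77), (174, 87), (180, 67), (186, 83), (192, 174), (198, 172), (204, 91), (210, 200), (216, 195), (222, 195), (228, 197), (234, 194), (240, 196), (246, 197), (252, 196), (258, 194), (264, 195), (270, 193), (276, 191), (282, 190), (288, 193), (294, 163)]
260 257 381 [[-32.7, -21.6, -26.9], [-24.6, -22.9, -23.8]] [[-32.7, 21.8, -26.9], [-24.6, 23.2, -23.9]]
275 262 375 [[-32.6, -20.1, -21.2], [-24.5, -21.3, -17.8]] [[-32.6, 20.0, -21.2], [-24.5, 21.2, -17.8]]
288 272 366 [[-32.5, -16.8, -16.1], [-24.4, -17.8, -12.4]] [[-32.5, 17.0, -16.1], [-24.4, 18.0, -12.4]]
rec exp [-24.7, -0.3, -28.7]
```

The radius fit now matches the disc lying at the lower plane (23.2 mm at 50, against 21.9 at 58), so it seems to have dropped. I'll lift, close the fingers and look.

Emit:
{"method": "drive_tool", "body": {"motion": [[-10, 0, 0, 0], [-15, 0, 0, 0], [-15, 0, 0, 0], [-15, 0, 0, 0], [-15, 0, 0, 0], [0, 0, 15, 0], [0, 0, 15, 0], [0, 0, 10, 0]], "grip": 30}}

```text
clock: 16.55
position: [488.0, 52.0, 97.7]
ee_rot: [-0.6, 0.362, 0.61, 0.37]
contact_force: [-0.3, -1.2, -0.1]
gripper_width: 30.2
```

Emit:
{"method": "drive_tool", "body": {"motion": [[0, 0, 0, 0], [0, 0, 0, 0], [0, 0, 0, 0], [0, 0, 0, 0], [0, 0, 0, 0]], "grip": 0}}

```text
clock: 16.97
position: [488.4, 50.8, 96.4]
ee_rot: [-0.599, 0.363, 0.61, 0.37]
contact_force: [-0.0, 0.2, -0.2]
gripper_width: 0.2
```

Run:
```python
from h import *
cl,w=snap('wrist','w10.png');sc,im=snap('scene','s10.png');s=arm.read_state();print(s['position'],s['gripper_width'],s['clock'])
P=np.array([519.9,-9.5,50]);print(proj(cl,P),proj(sc,P))
a=cv2.resize(im[220:290,275:365],(450,350),interpolation=cv2.INTER_CUBIC)
cv2.imwrite('pics/c10.png',np.hstack([np.vstack([a,np.zeros((130,450,3),np.uint8)]),w[:,200:540]]))
g=cv2.cvtColor(w,6);print([(r,int(g[r,300:312].mean()),int(g[r,326:338].mean())) for r in range(230,340,5)])
```

```text
[488.35848366  50.84394732  96.39878069] 0.29976429099827506 17.0667
[318.50092009 125.96561337] [324.19883721 241.54810554]
[(230, 66, 61), (235, 69, 61), (240, 69, 67), (245, 69, 68), (250, 69, 69), (255, 68, 69), (260, 68, 69), (265, 64, 69), (270, 52, 70), (275, 120, 53), (280, 139, 130), (285, 138, 138), (290, 75, 134), (295, 67, 66), (300, 73, 73), (305, 72, 72), (310, 71, 72), (315, 72, 72), (320, 71, 72), (325, 66, 70), (330, 62, 68), (335, 62, 65)]
```

View pics/c10.png

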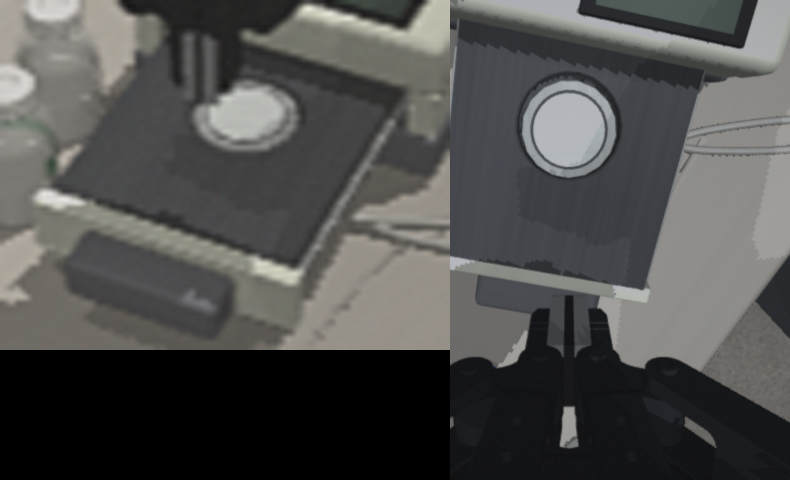

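The disc lies centred inside the recess ring, flat and with an even dark gap. Next is the lip, with the fingers closed. The tips still sit about 25 mm behind the TCP, since the tip row is unchanged at 296.

Emit:
{"method": "drive_tool", "body": {"motion": [[0, 0, 0, 6], [0, 0, 0, 6], [0, 0, 0, 0]]}}

```text
clock: 17.32
position: [488.4, 50.9, 96.5]
ee_rot: [-0.557, 0.425, 0.569, 0.431]
contact_force: [0.2, -0.5, -0.2]
gripper_width: -0.1
```

```bash
python3 go.py 472.2 116.8 14
python3 - <<'E'
from h import *
c=cal('top')
print('vial caps',ray(c,303.5,184,75),ray(c,276,195.5,75),'small disc',ray(c,238,216,5))
from numpy import array as A
for q in((303.5,184),(276,195.5)):
    v=ray(c,*q,75)[:2]-A([519.9,-9.5]);d=A([.2686,-.9633]);print('local',v@d,v@A([.9633,.2686]))
E
```

```text
17.3167 [488.4  50.9  96.5] zyaw 105.46 tilt [-1.     0.004  0.018] j6 -0.14 F [ 0.2 -0.5 -0.2]
shift [83.7 -2.3 66.3]
vial caps [618.98992878  13.09271572  75.        ] [594.46796887  67.0465321   75.        ] small disc [566.76729569 152.89563527   5.        ]
local 4.851991818547873 101.52173183762964
local -53.708317932511946 92.39172293877253
```

Emit:
{"method": "drive_tool", "body": {"motion": [[0, 0, 16, 0], [0, 0, 16, 0], [0, 0, 16, 0], [0, -2, 18, 0], [20, 0, 0, 0], [20, 0, 0, 0], [20, 0, 0, 0], [20, 0, 0, 0], [3, 0, 0, 0], [0, 0, 0, 0]]}}

```text
clock: 18.15
position: [471.1, 116.1, 13.8]
ee_rot: [-0.557, 0.425, 0.57, 0.429]
contact_force: [0.5, -0.3, 0.1]
gripper_width: 0.1
```

Emit:
{"method": "drive_tool", "body": {"motion": [[0, 0, -4, 0], [0, 0, -4, 0], [0, 0, -3, 0], [0, 0, -3, 0], [0, 0, -3, 0], [0, 0, -3, 0], [0, 0, 0, 0]]}}

```text
clock: 18.73
position: [477.9, 97.3, 15.0]
ee_rot: [-0.558, 0.424, 0.569, 0.431]
contact_force: [0.2, 1.5, 0.1]
gripper_width: 0.4
```

```bash
python3 go.py 519.9 -9.5 50
```

```text
18.7333 [477.9  97.3  15. ] zyaw 105.58 tilt [-1.     0.002  0.019] j6 -0.22 F [0.2 1.5 0.1]
shift [ -37.2  -11.7 -113.4]
```

Emit:
{"method": "drive_tool", "body": {"motion": [[0.5, 0, -3, 0], [0.5, 0, -4, 0], [0, 0, -4, 0], [0, 0, -4, 0], [0, 0, -4, 0], [0, 0, 0, 0]]}}

```text
clock: 19.23
position: [482.0, 78.1, 12.8]
ee_rot: [-0.557, 0.425, 0.569, 0.43]
contact_force: [-0.3, 1.1, 0.4]
gripper_width: -0.2
```

```bash
cat > tray.py <<'E'
from h import *
import sys
# white front strip of tray in wrist view: rows along central column band; disc position in tool/world
cl,w=snap('wrist',sys.argv[1]);g=cv2.cvtColor(w,6)
s=arm.read_state();M=R.from_quat(s['ee_rot']).as_matrix();p=np.array(s['position'])
print(s['clock'],p.round(1),s['contact_force'].round(1))
c=cv2.HoughCircles(cv2.medianBlur(g,5),cv2.HOUGH_GRADIENT,1,40,param1=100,param2=30,minRadius=35,maxRadius=80)
d=np.array([.2686,-.9633])
if c is not None:
  for x,y,r in c[0]:
    q=ray(cl,x,y,50);v=q[:2]-np.array([519.9,-9.5]);R_=np.linalg.norm(ray(cl,x+r,y,50)-q);print('circ',x,y,r,q.round(1),'R',R_.round(1),'slide',(v@d).round(1),'side',(v@np.array([.9633,.2686])).round(1))
E
python3 tray.py w11.png
```

```text
19.2833 [481.4  78.   12.6] [-0.8  0.5 -0.5]
circ 17.5 231.5 72.5 [588.   66.4  50. ] R 23.7 slide -54.8 side 86.0
circ 109.5 382.5 38.0 [552.4 118.3  50. ] R 14.2 slide -114.4 side 65.6
```

```bash
cat > tray.py <<'E'
from h import *
import sys
# brightness along the counter's slide axis through the disc centre, at z=50 -> disc span
cl,w=snap('wrist',sys.argv[1]);g=cv2.GaussianBlur(cv2.cvtColor(w,6),(3,3),0)
s=arm.read_state();print(s['clock'],s['position'].round(1),s['contact_force'].round(1))
d=np.array([.2686,-.9633,0]);e=np.array([.9633,.2686,0]);P=np.array([519.9,-9.5,50])
for off in(-40,-8,8,40):
  o=[]
  for a in range(-100,140,4):
    u,v=proj(cl,P+a*d+off*e).round().astype(int)
    o.append(f'{a}:{g[v,u]}' if 0<=u<640 and 0<=v<480 else '')
  print(off,' '.join(x for x in o if x))
E
python3 tray.py w12.png
```

```text
19.3333 [481.1  78.   12.5] [-0.  -0.5 -0.3]
-40 -100:94 -96:94 -92:94 -88:94 -84:94 -80:147 -76:147 -72:148 -68:148 -64:149 -60:149 -56:187 -52:191 -48:67 -44:66 -40:66 -36:67 -32:67 -28:67 -24:68 -20:68 -16:68 -12:69 -8:69 -4:69 0:69 4:73 8:72 12:71
-8 -100:25 -96:66 -92:77 -88:78 -84:78 -80:78 -76:99 -72:103 -68:104 -64:106 -60:106 -56:190 -52:191 -48:65 -44:65 -40:64 -36:64 -32:64 -28:65 -24:65 -20:70 -16:73 -12:73 -8:73 -4:73 0:73 4:75 8:182 12:80
8 -100:111 -96:111 -92:112 -88:112 -84:112 -80:113 -76:101 -72:103 -68:103 -64:105 -60:104 -56:192 -52:192 -48:73 -44:73 -40:73 -36:73 -32:73 -28:73 -24:72 -20:73 -16:73 -12:74 -8:74 -4:74 0:75 4:71 8:173 12:78
40 -100:111 -96:111 -92:111 -88:111 -84:121 -80:165 -76:165 -72:165 -68:165 -64:164 -60:164 -56:191 -52:191 -48:75 -44:75 -40:74 -36:74 -32:74 -28:75 -24:75 -20:74 -16:74 -12:74 -8:74 -4:73 0:74 4:74 8:73 12:72
```

The tray is moving: its front strip and the disc have both advanced about 30 mm. I'll keep pushing and raise 1.5 mm so the gripper body clears the lid.

Emit:
{"method": "drive_tool", "body": {"motion": [[-1, 0, -4, 0], [-0.5, 0, -4, 0], [0, 0, -4, 0], [0, 0, -4, 0], [0, 0, -4, 0], [0, 0, -4, 0], [0, 0, -4, 0], [0, 0, -4, 0], [0, 0, -4, 0], [0, 0, -4, 0]]}}

```text
clock: 20.17
position: [492.7, 40.0, 13.8]
ee_rot: [-0.557, 0.425, 0.569, 0.43]
contact_force: [-2.9, 2.7, -0.2]
gripper_width: -0.2
```

Emit:
{"method": "drive_tool", "body": {"motion": [[0, 0, -4, 0], [0, 0, -4, 0], [0, 0, -4, 0], [0, 0, -4, 0], [0, 0, -4, 0], [0, 0, -4, 0], [0, 0, -4, 0], [0, 0, -4, 0], [0, 0, -2, 0], [0, 0, 0, 0]]}}

```text
clock: 21.0
position: [503.3, 7.5, 13.5]
ee_rot: [-0.558, 0.424, 0.568, 0.431]
contact_force: [0.3, 0.6, -0.2]
gripper_width: 0.2
```

```bash
python3 tray.py w13.png
```

```text
21.05 [503.5   7.6  13.5] [0.7 0.2 0.3]
-40 -88:19 -84:19 -80:20 -76:20 -72:20 -68:20 -64:22 -60:23 -56:22 -52:23 -48:32 -44:23 -40:19 -36:22 -32:118 -28:133 -24:132 -20:120 -16:109 -12:98 -8:137 -4:138 0:139 4:139 8:139 12:138 16:138 20:177 24:138 28:62 32:127 36:168 40:28 44:62 48:64 52:65 56:67 60:69 64:71 68:73 72:32 76:171 80:169 84:169
-8 -88:18 -84:18 -80:19 -76:19 -72:85 -68:74 -64:30 -60:25 -56:22 -52:22 -48:22 -44:21 -40:20 -36:19 -32:20 -28:53 -24:63 -20:73 -16:73 -12:73 -8:73 -4:89 0:95 4:96 8:98 12:100 16:149 20:178 24:80 28:60 32:133 36:172 40:28 44:61 48:62 52:63 56:73 60:75 64:75 68:66 72:36 76:174 80:128 84:65
8 -88:18 -84:19 -80:19 -76:19 -72:19 -68:20 -64:20 -60:25 -56:20 -52:20 -48:19 -44:20 -40:20 -36:20 -32:64 -28:104 -24:104 -20:104 -16:104 -12:105 -8:105 -4:81 0:95 4:96 8:97 12:99 16:161 20:179 24:72 28:69 32:155 36:179 40:32 44:33 48:33 52:34 56:34 60:34 64:35 68:36 72:35 76:133 80:67 84:114
40 -88:22 -84:19 -80:18 -76:18 -72:20 -68:20 -64:101 -60:22 -56:21 -52:20 -48:19 -44:20 -40:20 -36:103 -32:103 -28:103 -24:104 -20:103 -16:104 -12:104 -8:153 -4:154 0:154 4:155 8:155 12:155 16:178 20:178 24:71 28:54 32:158 36:178 40:177 44:177 48:176 52:176 56:175 60:175 64:174 68:173 72:171 76:171 80:169 84:123
```

The slide is about 101 mm, so 16–24 mm remain. I'll push on in small steps and watch for the stop.

Emit:
{"method": "drive_tool", "body": {"motion": [[0, 0, -3, 0], [0, 0, -3, 0], [0, 0, -3, 0], [0, 0, -3, 0], [0, 0, 0, 0]]}}

```text
clock: 21.47
position: [506.2, -4.1, 13.2]
ee_rot: [-0.558, 0.424, 0.569, 0.431]
contact_force: [-0.2, 0.8, -0.0]
gripper_width: 0.1
```

Emit:
{"method": "drive_tool", "body": {"motion": [[0, 0, -2, 0], [0, 0, -2, 0], [0, 0, 0, 0]]}}

```text
clock: 21.72
position: [506.4, -5.6, 13.1]
ee_rot: [-0.557, 0.424, 0.569, 0.432]
contact_force: [-3.3, 12.8, 2.7]
gripper_width: 0.1
```

Emit:
{"method": "drive_tool", "body": {"motion": [[0, 0, -1, 0], [0, 0, -1, 0], [0, 0, 0, 0]]}}

```text
clock: 21.97
position: [506.5, -5.8, 13.1]
ee_rot: [-0.556, 0.423, 0.57, 0.432]
contact_force: [-6.7, 22.5, 4.9]
gripper_width: 0.1
```

Emit:
{"method": "drive_tool", "body": {"motion": [[0, 0, -1, 0], [0, 0, -1, 0], [0, 0, 0, 0]]}}

```text
clock: 22.22
position: [506.5, -6.0, 13.1]
ee_rot: [-0.555, 0.423, 0.57, 0.433]
contact_force: [-8.8, 30.2, 8.0]
gripper_width: 0.2
```

It stopped at about 115 mm with force rising, a little short of the 117–125 expected. It may be the gripper body on the counter front rather than the tray stop. I'll check the moment lever arm and the geometry.

```bash
python3 tray.py w14.png | head -3
python3 - <<'E'
from h import *
s=arm.read_state();M=R.from_quat(s['ee_rot']).as_matrix();F=M.T@s['contact_force'];T=M.T@s['wrist_torque']
print('F tool',F.round(1),'T tool Nm',T.round(2),'arm x=-Ty/Fz mm',-1000*T[1]/F[2], 'world T',s['wrist_torque'])
im=arm.get_image('top')[:,:,::-1];cv2.imwrite('pics/t14.png',im)
g=cv2.cvtColor(im,6);cl=cal('top')
d=np.array([.2686,-.9633,0]);e=np.array([.9633,.2686,0]);P=np.array([519.9,-9.5,50])
for off in(-50,-38,-30,30,45):
  o=[]
  for a in range(-20,60,2):
    q=proj(cl,P+a*d+off*e);v=cv2.getRectSubPix(g,(1,1),tuple(map(float,q)))[0,0];o.append(f'{a}:{v}')
  print(off,' '.join(o))
E
```

```text
22.2667 [506.6  -6.   13.1] [-8.4 30.   7.4]
-40 -76:20 -72:20 -68:19 -64:20 -60:20 -56:20 -52:23 -48:23 -44:23 -40:23 -36:24 -32:23 -28:22 -24:19 -20:107 -16:140 -12:103 -8:96 -4:121 0:132 4:116 8:141 12:141 16:141 20:141 24:141 28:146 32:118 36:28 40:58 44:59 48:59 52:61 56:62 60:64 64:31 68:50 72:178 76:178 80:177 84:176 88:175 92:174 96:105 100:127
-8 -72:19 -68:20 -64:19 -60:20 -56:61 -52:26 -48:21 -44:22 -40:22 -36:22 -32:22 -28:20 -24:19 -20:21 -16:21 -12:79 -8:66 -4:75 0:75 4:75 8:75 12:98 16:98 20:100 24:102 28:153 32:35 36:36 40:57 44:58 48:59 52:60 56:61 60:62 64:30 68:171 72:179 76:84 80:139 84:144 88:160 92:178 96:176 100:175
F tool [-6.6  0.  31.3] T tool Nm [ 0.01 -9.26  0.19] arm x=-Ty/Fz mm 295.3932848462502 world T [ 8.86845745  2.6677661  -0.01859441]
-50 -20:173 -18:172 -16:128 -14:71 -12:63 -10:58 -8:55 -6:67 -4:79 -2:82 0:80 2:80 4:79 6:79 8:72 10:80 12:145 14:128 16:98 18:103 20:104 22:105 24:104 26:81 28:151 30:149 32:130 34:131 36:117 38:84 40:95 42:139 44:172 46:174 48:121 50:65 52:63 54:77 56:80 58:78
-38 -20:107 -18:100 -16:66 -14:40 -12:43 -10:47 -8:44 -6
[... 251 characters left out ...]
2 -6:42 -4:47 -2:49 0:52 2:55 4:49 6:50 8:52 10:47 12:47 14:43 16:42 18:50 20:67 22:91 24:96 26:108 28:141 30:138 32:127 34:129 36:112 38:81 40:99 42:147 44:178 46:175 48:103 50:44 52:72 54:83 56:82 58:79
30 -20:92 -18:93 -16:95 -14:91 -12:80 -10:73 -8:74 -6:79 -4:79 -2:78 0:78 2:78 4:77 6:83 8:83 10:82 12:81 14:83 16:80 18:79 20:82 22:84 24:82 26:82 28:82 30:82 32:82 34:80 36:82 38:84 40:82 42:82 44:84 46:81 48:81 50:83 52:81 54:82 56:77 58:76
45 -20:73 -18:77 -16:79 -14:81 -12:79 -10:79 -8:79 -6:81 -4:83 -2:82 0:81 2:81 4:84 6:88 8:92 10:92 12:88 14:95 16:100 18:95 20:100 22:97 24:99 26:99 28:101 30:101 32:101 34:101 36:98 38:100 40:101 42:99 44:95 46:92 48:93 50:89 52:87 54:83 56:81 58:82
```

The top view shows a gap of about 6 mm between tray strip and lid, so the tray isn't home. The gripper body's underside (about 85–86 mm) is catching the lid's front edge at 86. I'll back off and retry 3 mm higher.

Emit:
{"method": "drive_tool", "body": {"motion": [[0, 0, 4, 0], [0, 0, 4, 0], [0, 0, 4, 0], [-1.5, 0, 0, 0], [-1.5, 0, 0, 0], [0, 0, 0, 0]]}}

```text
clock: 22.82
position: [504.4, -0.5, 16.2]
ee_rot: [-0.557, 0.425, 0.569, 0.431]
contact_force: [-0.3, 0.3, 0.1]
gripper_width: 0.2
```

```bash
python3 go.py 519.9 -9.5 50
```

```text
22.8167 [ 5.044e+02 -5.000e-01  1.620e+01] zyaw 105.55 tilt [-1.     0.003  0.018] j6 -0.01 F [-0.3  0.3  0.1]
shift [-34.  -12.4 -12.2]
```

Emit:
{"method": "drive_tool", "body": {"motion": [[0, 0, -2, 0], [0, 0, -2, 0], [0, 0, -2, 0], [0, 0, 0, 0]]}}

```text
clock: 23.15
position: [505.9, -5.7, 15.9]
ee_rot: [-0.557, 0.425, 0.569, 0.431]
contact_force: [-1.0, 1.7, 0.2]
gripper_width: 0.1
```

Emit:
{"method": "drive_tool", "body": {"motion": [[0, 0, -1, 0], [0, 0, -1, 0], [0, 0, 0, 0]]}}

```text
clock: 23.4
position: [505.9, -6.0, 15.8]
ee_rot: [-0.556, 0.424, 0.57, 0.431]
contact_force: [-4.3, 9.7, 1.8]
gripper_width: 0.3
```

Emit:
{"method": "drive_tool", "body": {"motion": [[0, 0, -1, 0], [0, 0, -1, 0], [0, 0, 0, 0]]}}

```text
clock: 23.65
position: [506.0, -6.3, 15.8]
ee_rot: [-0.556, 0.424, 0.57, 0.432]
contact_force: [-6.7, 18.4, 4.1]
gripper_width: 0.1
```

It stopped at the same place. To separate the tray stop from body contact, I'll read the lever arm here, then get a reference lever from a sideways tip-only touch on the lip.

```bash
cat > lev.py <<'E'
from h import *
s=arm.read_state();M=R.from_quat(s['ee_rot']).as_matrix();F=M.T@s['contact_force'];T=M.T@s['wrist_torque']
print(s['clock'],s['position'].round(1),'F',F.round(1),'T',T.round(2),'lever z',(-1000*T[1]/F[2]).round(0),'lever y',(1000*T[2]/F[1]).round(0))
E
python3 lev.py
```

```text
23.65 [506.   -6.3  15.8] F [-3.6  1.5 19.6] T [-0.01 -5.68  0.36] lever z 290.0 lever y 231.0
```

Emit:
{"method": "drive_tool", "body": {"motion": [[0, 0, 4, 0], [0, 0, 8, 0], [0, -10, 8, 0], [0, -10, 0, 0], [0, -10, 0, 0], [0, -10, 0, 0], [0, -5, 0, 0], [0, 0, 0, 0]]}}

```text
clock: 24.32
position: [546.7, 22.0, 15.9]
ee_rot: [-0.557, 0.424, 0.569, 0.431]
contact_force: [0.0, 0.6, -0.9]
gripper_width: 0.4
```

```bash
python3 go.py 519.9 -9.5 50
```

```text
24.3167 [546.7  22.   15.9] zyaw 105.57 tilt [-1.     0.002  0.018] j6 -0.03 F [ 0.   0.6 -0.9]
shift [-34.5  34.4 -22.5]
```

Emit:
{"method": "drive_tool", "body": {"motion": [[0, 15, 0, 0], [0, 15, 0, 0], [0, 15, 0, 0], [0, 15, 0, 0], [0, 15, 0, 0], [0, 15, 0, 0], [0, 2, 0, 0], [0, 0, -7, 0], [0, 0, -8, 0], [0, 0, 0, 0]]}}

```text
clock: 25.15
position: [462.0, -18.2, 16.2]
ee_rot: [-0.557, 0.425, 0.568, 0.431]
contact_force: [0.4, 0.2, 0.3]
gripper_width: -0.2
```

Emit:
{"method": "drive_tool", "body": {"motion": [[0, -1, 0, 0], [0, -1, 0, 0], [0, -1, 0, 0], [0, -1, 0, 0], [0, 0, 0, 0]]}}

```text
clock: 25.57
position: [464.6, -16.0, 16.1]
ee_rot: [-0.557, 0.424, 0.569, 0.431]
contact_force: [-0.8, -0.2, -0.2]
gripper_width: -0.1
```

```bash
python3 go.py 519.9 -9.5 50; python3 lev.py
```

```text
25.5667 [464.6 -16.   16.1] zyaw 105.61 tilt [-1.     0.003  0.018] j6 -0.0 F [-0.8 -0.2 -0.2]
shift [-34.3 -54.9  -7.9]
25.5667 [464.6 -16.   16.1] F [0.2 0.8 0. ] T [-0.01  0.01  0.  ] lever z -626.0 lever y 5.0
```

At this sideways position the lip isn't in the way, so moving forward tests directly whether the body hits the counter.

Emit:
{"method": "drive_tool", "body": {"motion": [[0, 4, -1, 0], [0, 0, -1, 0], [0, 0, -1, 0], [0, 0, -1, 0], [0, 0, -1, 0], [0, 0, 0, 0]]}}

```text
clock: 26.07
position: [461.9, -22.3, 16.1]
ee_rot: [-0.557, 0.425, 0.569, 0.431]
contact_force: [0.5, 0.4, 0.2]
gripper_width: 0.1
```

```bash
python3 go.py 519.9 -9.5 50; python3 lev.py
```

```text
26.0667 [461.9 -22.3  16.1] zyaw 105.57 tilt [-1.     0.003  0.018] j6 0.01 F [0.5 0.4 0.2]
shift [-34.2 -59.2  -2.6]
26.0667 [461.9 -22.3  16.1] F [-0.2 -0.6  0.2] T [-0.    0.03  0.  ] lever z -145.0 lever y -2.0
```

The body got 4 mm past the earlier stop position without contact, so that was the tray's own stop. To rule out the key collar as well, I'll push the lip again further from it, at y −30.

Emit:
{"method": "drive_tool", "body": {"motion": [[0, 0, 8, 0], [0, 0, 8, 0], [0, -14, 0, 0], [0, -15, 0, 0], [0, 0, -5, 0], [0, 0, -4, 0], [0, 0, -2, 0], [0, 0, -1, 0], [0, 0, -1, 0], [0, 0, 0, 0]]}}

```text
clock: 26.9
position: [487.7, -11.2, 15.8]
ee_rot: [-0.556, 0.425, 0.569, 0.431]
contact_force: [-2.3, 4.3, 0.3]
gripper_width: -0.1
```

Emit:
{"method": "drive_tool", "body": {"motion": [[0, 0, -1, 0], [0, 0, -1, 0], [0, 0, -1, 0], [0, 0, 0, 0]]}}

```text
clock: 27.23
position: [487.9, -11.7, 15.7]
ee_rot: [-0.556, 0.424, 0.57, 0.432]
contact_force: [-7.0, 17.0, 3.0]
gripper_width: 0.1
```

```bash
python3 go.py 519.9 -9.5 50; python3 lev.py
```

```text
27.2333 [487.9 -11.7  15.7] zyaw 105.48 tilt [-1.     0.004  0.022] j6 0.01 F [-7. 17.  3.]
shift [-34.5 -31.3  -5.6]
27.2333 [487.9 -11.7  15.7] F [-2.6  2.2 18.3] T [-0.01 -5.2   0.42] lever z 284.0 lever y 188.0
```

The stop is at the same axial position (−6.5 against −6.8), so the tray is home. Next is the key: back off, rise and locate it from above.

Emit:
{"method": "drive_tool", "body": {"motion": [[0, 0, 8, 0], [0, 0, 8, 0], [0, 0, 4, 0], [-25, 0, 0, 0], [-30, 0, 0, 0], [-30, 0, 0, 0], [-30, 0, 0, 0], [0, 0, 0, 0]]}}

```text
clock: 27.9
position: [489.2, 3.4, 137.4]
ee_rot: [-0.561, 0.421, 0.566, 0.433]
contact_force: [0.9, -0.1, -0.3]
gripper_width: 0.1
```

```bash
cat > key.py <<'E'
from h import *
import sys
cl,w=snap('wrist',sys.argv[1]);g=cv2.cvtColor(w,6)
s=arm.read_state();M=R.from_quat(s['ee_rot']).as_matrix();p=np.array(s['position'])
print(s['clock'],p.round(1),s['contact_force'].round(1))
print('exp px',proj(cl,[585.8,-52.7,107]))
for th in(35,45,60,80):
  for c in cv2.findContours((g<th).astype(np.uint8),1,2)[0]:
    A=cv2.contourArea(c)
    if 600<A<12000:
      (x,y),r=cv2.minEnclosingCircle(c)
      if A/(np.pi*r*r)>.75: q=ray(cl,x,y,107);print(th,x,y,r,'A',A,q.round(1),'R',np.linalg.norm(ray(cl,x+r,y,107)-q).round(1),'shift',(M.T@(q-p)).round(1))
E
python3 key.py w20.png; python3 go.py 585.8 -52.7 115
```

```text
27.95 [487.4   3.3 134.6] [ 0.1  0.3 -0.8]
exp px [148.62434582 100.79214599]
35 149.3626251220703 99.60383605957031 26.18732261657715 A 1798.5 [585.5 -53.3 107. ] R 12.0 shift [ 26.5 -79.2 -81.4]
45 149.0 100.0 26.400856018066406 A 1851.5 [585.7 -53.1 107. ] R 12.1 shift [ 26.5 -79.3 -81.3]
60 149.2772216796875 99.66006469726562 26.93225860595703 A 1912.5 [585.6 -53.3 107. ] R 12.3 shift [ 26.5 -79.2 -81.4]
80 147.99514770507812 101.05339813232422 27.842283248901367 A 2052.5 [586.1 -52.5 107. ] R 12.7 shift [ 26.6 -79.9 -80.8]
27.95 [487.4   3.3 134.6] zyaw 105.6 tilt [-1.    -0.005  0.018] j6 -0.04 F [ 0.1  0.3 -0.8]
shift [ 18.6 -79.6 -80.8]
```

The wrist view agrees with the first estimate: the key is at (585.7, −53).

Emit:
{"method": "drive_tool", "body": {"motion": [[0, -20, -20, 0], [0, -20, -20, 0], [0, -20, -20, 0], [0, -19, -21, 0], [0, 0, 0, 0], [12, 0, 0, 0], [12, 0, 0, 0], [12, 0, 0, 0], [8, 0, 0, 0], [0, 0, 0, 0]]}}

```text
clock: 28.78
position: [580.7, -53.1, 83.0]
ee_rot: [-0.556, 0.426, 0.57, 0.429]
contact_force: [-0.1, -0.4, -0.1]
gripper_width: 0.4
```

Emit:
{"method": "drive_tool", "body": {"motion": [[2, 0, 0, 0], [2, 0, 0, 0], [0, 0, 0, 0]]}}

```text
clock: 29.03
position: [582.8, -53.0, 81.9]
ee_rot: [-0.557, 0.424, 0.569, 0.431]
contact_force: [-0.9, 1.4, 1.7]
gripper_width: -0.1
```

```bash
python3 go.py 585.7 -53 82
```

```text
29.0333 [582.8 -53.   81.9] zyaw 105.6 tilt [-1.     0.003  0.018] j6 0.11 F [-0.9  1.4  1.7]
shift [-0.1 -2.8 -0.8]
```

Emit:
{"method": "drive_tool", "body": {"motion": [[-4, 0, 0, 0], [-1, -2.5, -1, 0], [0, 0, 0, 0], [2, 0, 0, 0], [2, 0, 0, 0], [1, 0, 0, 0], [0, 0, 0, 0]]}}

```text
clock: 29.62
position: [585.5, -53.3, 81.4]
ee_rot: [-0.557, 0.425, 0.569, 0.431]
contact_force: [-0.2, -0.5, 1.3]
gripper_width: -0.1
```

Emit:
{"method": "drive_tool", "body": {"motion": [[1, 0, 0, 0], [1, 0, 0, 0], [0, 0, 0, 0]]}}

```text
clock: 29.87
position: [585.5, -53.3, 79.6]
ee_rot: [-0.557, 0.424, 0.569, 0.431]
contact_force: [-0.4, -0.5, 2.2]
gripper_width: 0.1
```

Emit:
{"method": "drive_tool", "body": {"motion": [[1, 0, 0, 0], [1, 0, 0, 0], [0, 0, 0, 0]]}}

```text
clock: 30.12
position: [585.6, -53.3, 77.8]
ee_rot: [-0.557, 0.424, 0.569, 0.431]
contact_force: [-0.4, 0.5, 3.7]
gripper_width: -0.1
```

Emit:
{"method": "drive_tool", "body": {"motion": [[1, 0, 0, 0], [1, 0, 0, 0], [0, 0, 0, 0]]}}

```text
clock: 30.37
position: [585.6, -53.3, 77.6]
ee_rot: [-0.558, 0.424, 0.569, 0.43]
contact_force: [-4.1, 1.1, 11.9]
gripper_width: 0.0
```

The spring force built to about 4 N over roughly 5 mm, then hit a hard bottom at 12 N, so the key is fully pressed. I'll lift clear and check the scene.

Emit:
{"method": "drive_tool", "body": {"motion": [[-8, 0, 0, 0], [-15, 0, 0, 0], [-25, 0, 0, 0], [-25, 0, 0, 0], [0, 0, 30, 0], [0, 0, 30, 0], [0, 30, 30, 0], [0, 30, 30, 0], [0, 30, 0, 0], [0, 0, 0, 0]]}}

```text
clock: 31.2
position: [461.9, 35.7, 150.0]
ee_rot: [-0.556, 0.425, 0.571, 0.429]
contact_force: [-0.3, -0.2, 0.2]
gripper_width: 0.1
```

Run:
```python
from h import *
cl,t=snap('top','t30.png');sc,s2=snap('scene','s30.png');st=arm.read_state();print(st['clock'],st['position'].round(1),st['contact_force'].round(1))
for n,a,b in(('top',cv2.imread('pics/top1.png'),t),('scene',cv2.imread('pics/scene1.png'),s2)):
    d=(cv2.GaussianBlur(cv2.absdiff(a,b),(5,5),0).max(2)>30).astype(np.uint8)
    print(n,[cv2.boundingRect(c) for c in cv2.findContours(d,0,2)[0] if cv2.contourArea(c)>25])
g=cv2.cvtColor(t,6);d=np.array([.2686,-.9633,0]);e=np.array([.9633,.2686,0]);P=np.array([519.9,-9.5,50])
for off in(-50,-35,-20,30,50):print(off,' '.join(f"{a}:{cv2.getRectSubPix(g,(1,1),tuple(map(float,proj(cl,P+a*d+off*e))))[0,0]}" for a in range(-6,54,2)))
```

```text
31.3 [467.4  36.2 151.1] [0.1 1.  0.1]
top [(627, 461, 13, 19), (295, 457, 28, 16), (392, 455, 85, 25), (279, 424, 31, 12), (219, 424, 77, 56), (241, 319, 19, 5), (84, 312, 9, 8), (146, 294, 8, 22), (79, 253, 60, 53), (49, 249, 105, 231), (348, 246, 128, 85), (203, 240, 25, 24), (116, 164, 224, 316)]
scene [(318, 434, 32, 43), (372, 391, 19, 16), (354, 384, 22, 9), (340, 324, 14, 16), (565, 300, 75, 61), (533, 280, 33, 21), (233, 238, 114, 171), (624, 233, 16, 9), (306, 227, 49, 24), (567, 225, 56, 63), (392, 204, 68, 69), (595, 188, 26, 36), (531, 185, 21, 36), (606, 151, 20, 24), (614, 141, 17, 6), (621, 91, 19, 27), (302, 24, 42, 21), (486, 18, 20, 28), (579, 8, 31, 36), (420, 0, 220, 480), (483, 0, 32, 13), (244, 0, 234, 222)]
-50 -6:165 -4:164 -2:165 0:167 2:167 4:166 6:165 8:165 10:167 12:162 14:127 16:105 18:107 20:105 22:106 24:101 26:82 28:165 30:163 32:152 34:154 36:124 38:84 40:102 42:155 44:182 46:175 48:120 50:63 52:64
-35 -6:102 -4:98 -2:99 0:98 2:89 4:79 6:100 8:127 10:128 12:127 14:125 16:125 18:129 20:131 22:126 24:119 26:84 28:161 30:163 32:149 34:151 36:123 38:80 40:115 42:160 44:182 46:159 48:86 50:51 52:71
-20 -6:123 -4:117 -2:120 0:120 2:97 4:87 6:110 8:126 10:128 12:127 14:129 16:128 18:129 20:128 22:128 24:115 26:94 28:160 30:159 32:151 34:154 36:117 38:74 40:119 42:166 44:187 46:153 48:81 50:57 52:75
30 -6:92 -4:91 -2:84 0:77 2:86 4:119 6:102 8:78 10:91 12:117 14:120 16:124 18:127 20:126 22:124 24:86 26:131 28:155 30:149 32:151 34:130 36:89 38:90 40:137 42:171 44:179 46:180 48:179 50:177 52:179
50 -6:66 -4:68 -2:80 0:88 2:89 4:89 6:89 8:89 10:79 12:95 14:116 16:118 18:117 20:119 22:113 24:107 26:131 28:152 30:150 32:150 34:138 36:87 38:88 40:150 42:178 44:182 46:158 48:107 50:77 52:92
```

```bash
python3 -c "
from bench import arm
print(arm.job_done())"
```

```text
the job is handed in; nothing more can be done
None
```

I pushed the disc into the recess, pushed the tray in until it hit a hard stop, pressed the start key once, and handed the job in at about 31 s.

- **Disc:** In the last wrist picture before the tray went in, it lay flat and centred, with an even dark gap all round. My first push passed above it without moving it, because the fingertips sit about 25 mm behind the nominal tool point. I found the true height by touching the tray and pushed again.
- **Tray:** It stopped hard at the same place in three pushes (18–32 N) at two points across the lip. A pass beside the lip showed the gripper body was not what stopped it.
- **Check that did not fully agree:** I measured about 115 mm of slide, and 117–125 mm was expected. The last top image shows a dark line of about 3 mm between the tray front and the lid. I took this as measuring error plus a start near 8 mm, but I did not confirm the tray position any other way.
- **Key:** The force rose to about 4 N over about 5 mm, then hit bottom at 12 N, so it was fully pressed. I then lifted clear.
- **Bystanders:** I felt no force that pointed to touching any of them. The before-and-after image comparison was blurred by the arm's shadow, so it does not prove they stayed put.

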